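Lock the book clamp with its retaining bar and snap cap

ROBOT

A 6-joint arm with a two-finger parallel gripper is mounted at the origin on the work surface. World frame = base frame: x ahead of the robot, y to its left, z up, the work surface at z = 0. Lengths are in m, angles in rad, forces in N, time in s.
With the tool pointing down it reaches from about 0.35 to 0.775 m from the base axis. Payload 5.5 kg.
Tool frame: the origin (TCP) lies at the very end of the fingers, on their centre line; the grasp point (between the pads) lies 19 mm behind it; x points along the fingers, y is the direction in which the jaws open and shut, and the axes are right-handed (so a half turn about x gives the same grasp; the last joint's range is limited). The gripper opens to 85 mm and grips with 20 to 120 N. Pads are 22 mm wide; open, the fingers measure 114 mm over their backs; the gripper's body (76 mm by 85 mm) begins 54 mm behind the grasp point. The pads swing forward as they close: fully open they stand 13 mm farther back than shut.
Start: joints at [-1.368, 0.313, 0.046, 1.304, 0, 1.431], TCP at [0.193, -0.542, 0.231] pointing down, gripper open.
Joint ranges: [-2.76, 2.76], [-0.86, 1.69], [-1.03, 1.26], [-2.2, 2.34], [-1.47, 1.5], [-3.14, 3.14]. Speed limits (rad/s): [2.57, 2.57, 3.14, 3.14, 3.14, 3.14].

INTERFACE

Orientations are given as a unit quaternion [w, x, y, z].
In Python, from workcell import env gives the robot as it stands.
- The arm moves only by the tool drive_tool, never from a script. Its argument "plan" is a list that holds one entry, the list of rows, each a list of 7 numbers: the shift along the tool's x, y, z in cm, then the turn, a rotation vector about the tool's x, y, z in degrees, then the opening, from 0 (shut) to 1 (fully open). In form: [[[tx, ty, tz, wx, wy, wz, fingers], ...]]. A call has exactly 5 rows; each row shifts and turns the commanded pose from where the row before left it, along the tool's axes as they then stand; what a row does not reach is not made up. A row lasts 1/12 s, in which the tool goes at most 41.7 mm and 7.16 degrees, less where a joint would pass 70% of its speed; a pose out of reach is approached as far as the arm can. A call with a gripper value outside its range is refused whole. The fingers move at their own pace and stop on an object; "squeeze" is the grip in N (left out, the last holds). Time passes only in rows, so rows that do not move let the fingers close, or fill a call up. It gives the time, the measured TCP pose, the force and the opening at its end, in the units of the state.
- env.get_state(): the state, without advancing time (a new reading comes with each control period).
- env.read_camera(name): name is "scene" or "top" or "wrist"; returns the picture (480x640x3 uint8, red, green, blue); there is no depth.
- env.camera_model(name): a dict with "camera_matrix" (3x3 intrinsics, pixels), "camera_from_world" (4x4, takes a point from world to camera coordinates); the wrist camera has in their place "T_tool_cam" (4x4, takes a point from camera to tool coordinates, whose origin is the TCP and whose axes are the tool frame's). Camera axes: x right, y down, z forward; pixel columns grow to the right and rows downward; lengths in m; the calibration is good to about 2 mm. A picture is of the moment at which its call begins: read the wrist's pose just before it. camera_model takes no time and is no camera call.
- env.hand_in(): hands the job in, once; it reports no verdict.
The state is a dict: "clock": time; "joint_pos": joint angles; "qvel": joint speeds; "tau": joint torques, N m; "tcp_pos": TCP position; "orientation": TCP orientation; "wrist_force": force on the tool from outside, world axes, zero at the start; "ft_torque": the same for the moment, N m; "finger_gap": finger opening in m.
Only numpy, scipy, OpenCV 4.12 (cv2) and the standard library are available. Lean on these libraries where they do the work, as an engineer would, in place of code of your own. Each camera call takes 0.05 s, during which the arm holds its last target.

TASK

On the conservation bench an old book lies in its clamp: lay the aluminium retaining bar across the clamp's two posts, its hole over the stud and its plain end down in the fork, and let go of it. Then press the red snap cap onto the stud until it clicks, and keep pressing it down firmly on the bar after the click: finish while still pressing, do not let go. Leave the book and everything else on the bench where it is.

Things in the scene. Friction and masses are not known exactly. Their poses are not given: they have to be found in the camera images.
- clamp: The book clamp, fixed to the bench: a wooden base board 150 x 280 x 10 mm with two blue posts 220 mm apart, both with tops 45 mm above the bench. Origin: centre of the board's underside, on the bench; z up, y along the line from the fork post (-y) to the stud post (+y), x across. The book lies between the posts, its top 40 mm above the bench.
- stud_foot (a point): Centre of the flat top of the stud post (50 x 46 mm), at the foot of the stud, 45 mm above the bench. The upright steel stud is 12 mm in diameter and ends 30 mm above this point, its last 6 mm tapered to 6 mm. Four sprung brass balls stand out of its sides 20 mm above this point, to 20 mm over all. Axes as the clamp's.
- fork_floor (a point): Centre of the floor of the fork post (40 mm along y), 45 mm above the bench. Two cheeks, 14 mm high and 8 mm thick, stand on it at its +x and -x sides with 44 mm between them, so the bar's plain end lies between them. Axes as the clamp's.
- bar: Retaining bar: flat aluminium 34 wide x 270 long x 10 mm thick, 0.25 kg. Origin: centre of its underside; y along its length to the end with the hole, z up. In the middle of its top is a wooden grip block, 18 mm wide (x), 60 long (y), from 10 to 36 mm above the underside; grip it across the 18 mm. Laid home, its origin is 45 mm above the bench and its axes agree with the clamp's.
- bar_hole (a point): Centre of the bar's square hole (21 x 21 mm, right through), at the underside, 110 mm along +y from the bar's origin. It goes over the stud, to the stud foot.
- bar_tail (a point): Point on the bar's underside, 110 mm along -y from its origin, in the plain end. It goes to the middle of the fork floor.
- cap: Red snap cap, 32 mm in diameter, 36 high, white dot on top, 30 g, standing mouth down. Origin: centre of its underside; z up. Bore 24 mm deep, mouth 23 mm wide narrowing to a 15 mm lip. Over the stud with the bar on, it meets the sprung balls 10 mm above home; at some 6 to 12 N it clicks past them, the force drops and it snaps down till its rim is on the bar, origin 55 mm above the bench.
- cap_top (a point): Centre of the cap's flat top, 36 mm above its origin.
- book: The old book, about 170 x 130 x 30 mm, 0.7 kg, loose on the clamp's board between the posts; origin: centre of its underside. Leave it.
- jar: Small amber glass jar with white lid, 42 mm in diameter, 48 mm high; origin: centre of its underside. Leave it.
- weight: Brass weight with a knob, 52 mm in diameter, 48 mm high; origin: centre of its underside. Leave it.
- eraser: White block eraser, 30 x 60 x 14 mm; origin: centre of its underside. Leave it.
- bowl: Pale green bowl, 110 mm wide, 50 mm high; origin: centre of its underside. Leave it.
- brush: Brush lying flat on the bench; origin at its underside. Leave it.

How it is judged:
By the outcome, as a careful person would: the job done as asked, in the order asked, and still so for the second after the job is handed in, while the arm keeps its last pose, push and grip.
It also fails if it takes over 67 s, if anything falls off the work surface, if the arm or the gripper's body presses on something with over 40 N, if the wrist force passes 120 N, or if a joint passes its speed limit or range.

## Working session

There is one attempt and no reset: what is moved stays moved. The work goes in short steps, Python scripts to look and compute and a tool call to move; the robot and the scene stay as the last step left them, time stands still between calls to the robot, and variables do not carry over. Pictures are saved under pics/ and viewed, and the job is handed in when it is done.

Besides the shell and the picture viewer there is one more tool, called after "Emit:" by a JSON object that holds its "name" and its "arguments". drive_tool: Moves the arm, as the interface text tells. Its arguments: {"type":"object","properties":{"plan":{"type":"array","items":{"type":"array","items":{"type":"array","items":{"type":"number"}}}},"squeeze":{"type":"number"}},"required":["plan"]}

```bash
mkdir -p pics; ls; python3 - <<'E'
from workcell import env
import cv2,numpy as np
s=env.get_state();print({k:np.round(v,4) for k,v in s.items()})
for n in("scene","top","wrist"):
    im=env.read_camera(n);cv2.imwrite(f"pics/{n}0.png",im[:,:,::-1]);m=env.camera_model(n);print(n,{k:np.round(v,4).tolist() for k,v in m.items()})
E
```

```text
pics
{'clock': np.float64(0.0), 'joint_pos': array([-1.3676,  0.314 ,  0.045 ,  1.3036, -0.    ,  1.4312]), 'qvel': array([-0.0019, -0.0009,  0.0012,  0.0007, -0.0009,  0.0006]), 'tau': array([ 1.10000e-03, -4.80626e+01,  2.98535e+01,  1.93000e-02,
       -3.00000e-04, -0.00000e+00]), 'tcp_pos': array([ 0.1932, -0.5411,  0.2304]), 'orientation': array([-0.12  , -0.6967, -0.1212,  0.6968]), 'wrist_force': array([-0.2667, -0.5586,  0.4207]), 'ft_torque': array([-0.0063, -0.0344, -0.0051]), 'finger_gap': np.float64(0.0854)}
scene {'camera_matrix': [[580.1893, 0.0, 322.3177], [0.0, 580.1893, 235.9279], [0.0, 0.0, 1.0]], 'camera_from_world': [[-0.07, 0.9974, 0.0157, 0.0166], [0.6789, 0.0591, -0.7318, -0.3622], [-0.7309, -0.0406, -0.6813, 1.7392], [0.0, 0.0, 0.0, 1.0]]}
top {'camera_matrix': [[491.1399, 0.0, 313.302], [0.0, 491.1399, 242.6188], [0.0, 0.0, 1.0]], 'camera_from_world': [[-0.0021, -1.0, 0.0003, 0.0213], [-0.9982, 0.002, -0.0601, 0.5803], [0.0601, -0.0004, -0.9982, 1.1359], [0.0, 0.0, 0.0, 1.0]]}
wrist {'camera_matrix': [[417.0818, 0.0, 327.2122], [0.0, 417.0818, 239.3917], [0.0, 0.0, 1.0]], 'T_tool_cam': [[-0.0008, -0.2991, 0.9542, -0.1435], [1.0, -0.0011, 0.0005, 0.0006], [0.0009, 0.9542, 0.2991, -0.0765], [0.0, 0.0, 0.0, 1.0]]}
```

View pics/scene0.png

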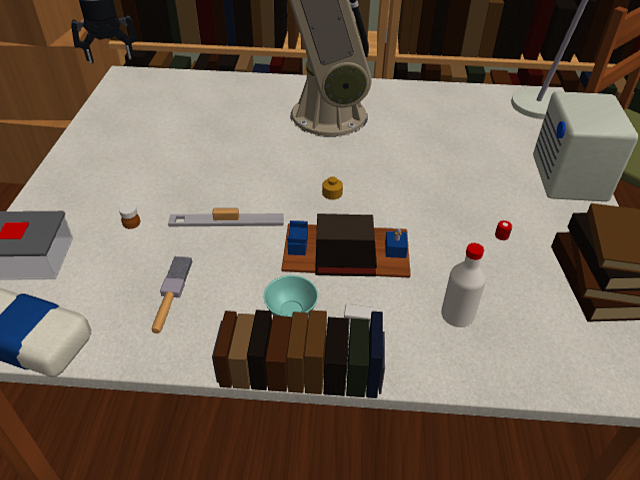

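View pics/top0.png

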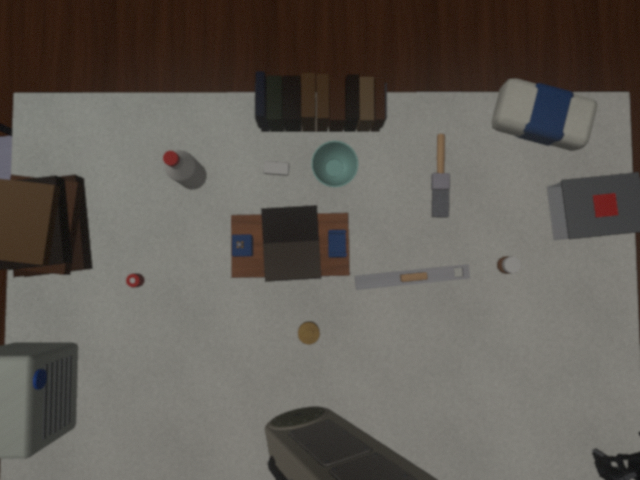

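View pics/wrist0.png

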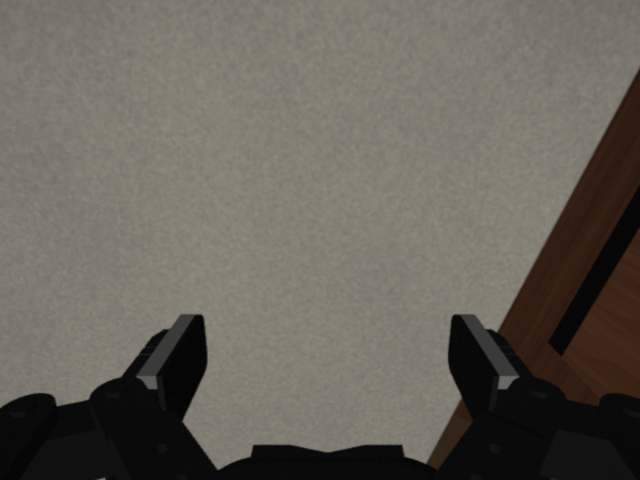

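The scene view shows the bar at about (226,219), with its hole at the left end (180,220). The clamp is at (346,250), with the stud at (399,235), and the cap is at (503,230). In the top view the hole is at (459,271), the fork post at (337,243), the stud at (241,244) and the cap at (135,281). The bar's hole end points to -y, so it has to be turned about half a turn.

```bash
cat > h.py <<'E'
from workcell import env
import cv2,numpy as np
from scipy.spatial.transform import Rotation as Ro
def toolT(s=None):
    s=s or env.get_state();q=s["orientation"];T=np.eye(4);T[:3,:3]=Ro.from_quat([q[1],q[2],q[3],q[0]]).as_matrix();T[:3,3]=s["tcp_pos"];return T
def cam(n,T=None):
    m=env.camera_model(n);K=np.array(m["camera_matrix"])
    E=np.linalg.inv((toolT() if T is None else T)@np.array(m["T_tool_cam"])) if n=="wrist" else np.array(m["camera_from_world"])
    return K,E
def ray(c,uv):
    K,E=c;d=np.linalg.inv(K)@[uv[0],uv[1],1];R=E[:3,:3];o=-R.T@E[:3,3];d=R.T@d;return o,d/np.linalg.norm(d)
def onz(c,uv,z):
    o,d=ray(c,uv);return o+d*(z-o[2])/d[2]
def tri(*cu):
    A=np.zeros((3,3));b=np.zeros(3);L=[]
    for c,uv in cu:
        o,d=ray(c,uv);P=np.eye(3)-np.outer(d,d);A+=P;b+=P@o;L.append((P,o))
    p=np.linalg.solve(A,b);return p,[round(1e3*float(np.linalg.norm(P@(p-o))),1) for P,o in L]
def proj(c,p):
    K,E=c;q=K@(E[:3,:3]@np.asarray(p)+E[:3,3]);return q[:2]/q[2]
def shot(name,fn=None):
    T=toolT();im=env.read_camera(name)[:,:,::-1].copy()
    if fn:cv2.imwrite("pics/"+fn,im)
    return im,cam(name,T),T
E
python3 - <<'E'
from h import *
np.set_printoptions(precision=4,suppress=True)
print(toolT())
t=cam("top");s=cam("scene")
for n,a,b in [("stud",(241,244),(399,235)),("fork",(337,243),(297,232)),("hole",(459,271),(180,220)),("grip",(413,277),(226,212)),("cap",(135,280),(503,224)),("jar",(510,264),(129,212)),("weight",(309,330),(332,181))]:
    print(n,tri((t,a),(s,b)))
import cv2
for f,(x,y,w,h),o in (("pics/top0.png",(220,195,260,105),"zt.png"),("pics/scene0.png",(150,180,280,110),"zs.png")):
    im=cv2.imread(f)[y:y+h,x:x+w];cv2.imwrite("pics/"+o,cv2.resize(im,None,fx=2.85,fy=2.85,interpolation=2)*1)
E
```

```text
[[-0.0003  0.3361 -0.9418  0.1932]
 [ 0.0013 -0.9418 -0.3361 -0.5412]
 [-1.     -0.0013 -0.0002  0.2306]
 [ 0.      0.      0.      1.    ]]
stud (array([0.5752, 0.1878, 0.0564]), [3.6, 3.6])
fork (array([ 0.5774, -0.0336,  0.0499]), [0.4, 0.4])
hole (array([ 0.5128, -0.3211,  0.007 ]), [2.7, 2.7])
grip (array([ 0.4993, -0.2099,  0.0283]), [0.8, 0.8])
cap (array([0.494 , 0.4326, 0.0354]), [2.0, 2.0])
jar (array([ 0.5287, -0.4311,  0.037 ]), [1.5, 1.5])
weight (array([0.3801, 0.0317, 0.0452]), [1.5, 1.5])
```

View pics/zs.png

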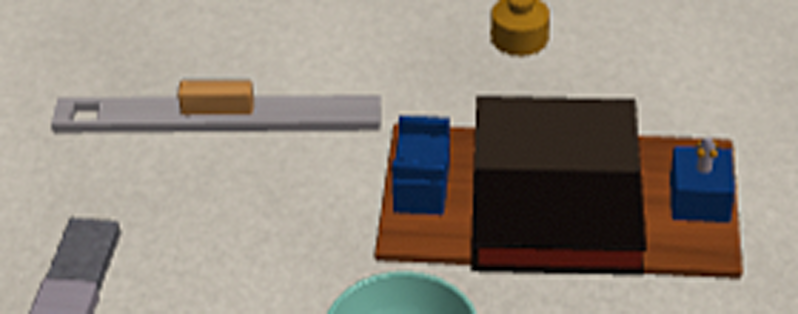

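Emit:
{"name": "drive_tool", "arguments": {"plan": [[[0, -1.4, -2.7, 0, 0, 0, 1], [0, -1.4, -2.7, 0, 0, 0, 1], [0, -1.4, -2.7, 0, 0, 0, 1], [0, -1.4, -2.7, 0, 0, 0, 1], [0, -1.4, -2.7, 0, 0, 0, 1]]]}}

```text
clock: 0.57
tcp_pos: [0.2975, -0.429, 0.231]
orientation: [-0.12, -0.697, -0.121, 0.697]
wrist_force: [0.6, 0.9, 0.9]
finger_gap: 0.0852
```

Emit:
{"name": "drive_tool", "arguments": {"plan": [[[0, -1.4, -2.7, 0, 0, 0, 1], [0, -1.4, -2.7, 0, 0, 0, 1], [0, -1.4, -2.7, 0, 0, 0, 1], [0, -1.4, -2.7, 0, 0, 0, 1], [0, -1.4, -2.7, 0, 0, 0, 1]]]}}

```text
clock: 0.98
tcp_pos: [0.4012, -0.3176, 0.2311]
orientation: [-0.12, -0.697, -0.121, 0.697]
wrist_force: [0.9, -0.8, -0.0]
finger_gap: 0.0853
```

Emit:
{"name": "drive_tool", "arguments": {"plan": [[[0, -1.4, -2.7, 0, 0, 0, 1], [0, -1.4, -2.7, 0, 0, 0, 1], [0, -1.4, -2.7, 0, 0, 0, 1], [0, -1.4, -2.7, 0, 0, 0, 1], [0, -1.4, -2.7, 0, 0, 0, 1]]]}}

```text
clock: 1.4
tcp_pos: [0.5048, -0.2063, 0.2311]
orientation: [-0.121, -0.697, -0.121, 0.697]
wrist_force: [-0.1, -0.9, 0.3]
finger_gap: 0.0853
```

Emit:
{"name": "drive_tool", "arguments": {"plan": [[[0, 0, 0, -7, 0, 0, 1], [0, 0, 0, -7, 0, 0, 1], [0, 0, 0, -7, 0, 0, 1], [0, 0, 0, -7, 0, 0, 1], [0, 0, 0, -7, 0, 0, 1]]]}}

```text
clock: 1.82
tcp_pos: [0.504, -0.2073, 0.2309]
orientation: [-0.326, -0.627, -0.327, 0.627]
wrist_force: [-1.0, 0.1, -0.5]
finger_gap: 0.0855
```

Emit:
{"name": "drive_tool", "arguments": {"plan": [[[0, 0, 0, -7, 0, 0, 1], [0, 0, 0, -7, 0, 0, 1], [0, 0, 0, -7, 0, 0, 1], [0, 0, 0, -7, 0, 0, 1], [0, 0, 0, -7, 0, 0, 1]]]}}

```text
clock: 2.23
tcp_pos: [0.5039, -0.2075, 0.2309]
orientation: [0.5, 0.5, 0.5, -0.5]
wrist_force: [-0.3, -0.4, -0.3]
finger_gap: 0.0853
```

Emit:
{"name": "drive_tool", "arguments": {"plan": [[[0, 0, 0, -7, 0, 0, 1], [0, 0, 0, -7, 0, 0, 1], [0, 0, 0, -7, 0, 0, 1], [0, 0, 0, -7, 0, 0, 1], [0, 0, 0, -7, 0, 0, 1]]]}}

```text
clock: 2.65
tcp_pos: [0.5039, -0.2075, 0.2309]
orientation: [0.627, 0.327, 0.627, -0.327]
wrist_force: [-0.4, 0.3, -0.5]
finger_gap: 0.0854
```

Emit:
{"name": "drive_tool", "arguments": {"plan": [[[0, 0, 0, -7, 0, 0, 1], [0, 0, 0, -7, 0, 0, 1], [0, 0, 0, -7, 0, 0, 1], [0, 0, 0, -7, 0, 0, 1], [0, 0, 0, -7, 0, 0, 1]]]}}

```text
clock: 3.07
tcp_pos: [0.5039, -0.2075, 0.2309]
orientation: [0.696, 0.123, 0.697, -0.123]
wrist_force: [0.5, -0.1, 0.4]
finger_gap: 0.0853
```

Emit:
{"name": "drive_tool", "arguments": {"plan": [[[0, 0, 0, -7, 0, 0, 1], [0, 0, 0, -7, 0, 0, 1], [0, 0, 0, -7, 0, 0, 1], [0, 0, 0, -7, 0, 0, 1], [0, 0, 0, -7, 0, 0, 1]]]}}

```text
clock: 3.48
tcp_pos: [0.5039, -0.2076, 0.2309]
orientation: [0.701, -0.092, 0.701, 0.092]
wrist_force: [0.0, -0.0, 0.7]
finger_gap: 0.0852
```

Emit:
{"name": "drive_tool", "arguments": {"plan": [[[0, 0, 0, -7, 0, 0, 1], [0, 0, 0, -7, 0, 0, 1], [0, 0, 0, -7, 0, 0, 1], [0, 0, 0, -7, 0, 0, 1], [0, 0, 0, -7, 0, 0, 1]]]}}

```text
clock: 3.9
tcp_pos: [0.5039, -0.2075, 0.2309]
orientation: [0.641, -0.299, 0.641, 0.299]
wrist_force: [0.4, -0.6, 0.6]
finger_gap: 0.0853
```

Emit:
{"name": "drive_tool", "arguments": {"plan": [[[0, 0, 0, -7, 0, 0, 1], [0, 0, 0, -7, 0, 0, 1], [0, 0, 0, -7, 0, 0, 1], [0, 0, 0, -7, 0, 0, 1], [0, 0, 0, -7, 0, 0, 1]]]}}

```text
clock: 4.32
tcp_pos: [0.5039, -0.2075, 0.2309]
orientation: [0.521, -0.477, 0.521, 0.478]
wrist_force: [-0.1, 0.6, -1.0]
finger_gap: 0.0854
```

```bash
python3 - <<'E'
from h import *
np.set_printoptions(precision=4,suppress=True)
im,c,T=shot("wrist","w1.png");print(T,env.get_state()["joint_pos"],env.get_state()["clock"]); np.save("T1.npy",T)
E
```

```text
[[-0.0007 -0.9962  0.0874  0.5039]
 [ 0.0003  0.0874  0.9962 -0.2075]
 [-1.      0.0007  0.0003  0.2309]
 [ 0.      0.      0.      1.    ]] [-0.538   0.2554 -0.0331  1.2829 -0.0001 -2.0267] 4.3667
```

View pics/w1.png

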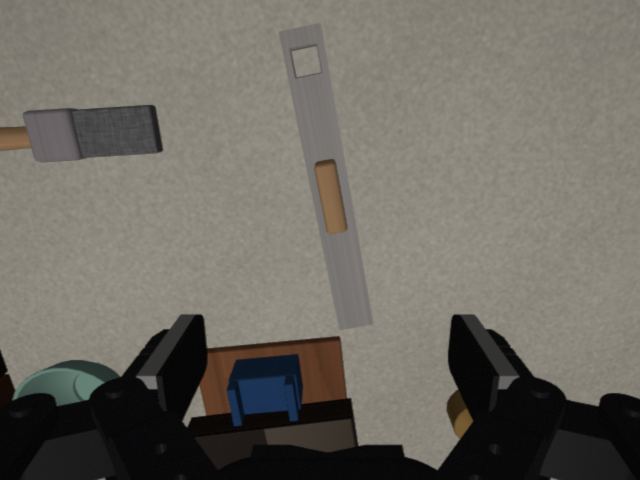

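The wrist view shows the bar from (302,28) to (355,326), with its hole at (306,60) and its grip block at (330,197). The fork post is at (266,388).

```bash
cat > bar.py <<'E'
from h import *
def block(im,lo=(8,60,60),hi=(22,255,255),roi=None):
    hsv=cv2.cvtColor(im,cv2.COLOR_BGR2HSV);m=cv2.inRange(hsv,lo,hi)
    if roi is not None:
        z=np.zeros_like(m);x0,y0,x1,y1=roi;z[y0:y1,x0:x1]=255;m&=z
    cs=cv2.findContours(m,cv2.RETR_EXTERNAL,cv2.CHAIN_APPROX_NONE)[0]
    k=max(cs,key=cv2.contourArea);return k,cv2.minAreaRect(k)
E
python3 - <<'E'
from bar import *
im=cv2.imread("pics/w1.png");hsv=cv2.cvtColor(im,cv2.COLOR_BGR2HSV)
for p in [(332,190),(340,220),(319,165),(310,110),(345,280),(306,60),(400,100),(260,200)]:print(p,hsv[p[1],p[0]],im[p[1],p[0]])
k,r=block(im,roi=(290,140,370,250));print(r,cv2.contourArea(k))
E
```

```text
(332, 190) [ 15 112 130] [ 73 102 130]
(340, 220) [ 15 111 126] [ 71  98 126]
(319, 165) [ 15 115  93] [51 72 93]
(310, 110) [ 13  15 119] [112 115 119]
(345, 280) [ 18  11 119] [114 117 119]
(306, 60) [ 20  27 142] [127 137 142]
(400, 100) [ 19  27 132] [118 127 132]
(260, 200) [ 21  28 144] [128 139 144]
((330.0119934082031, 196.31600952148438), (73.61135864257812, 21.734580993652344), 79.69515228271484) 1464.0
```

```bash
cat >> bar.py <<'E'
def barmask(im,roi=None):
    b=cv2.GaussianBlur(im,(5,5),0);hsv=cv2.cvtColor(b,cv2.COLOR_BGR2HSV);m=cv2.inRange(hsv,(0,0,70),(180,21,200))
    if roi is not None:
        z=np.zeros_like(m);x0,y0,x1,y1=roi;z[y0:y1,x0:x1]=255;m&=z
    m=cv2.morphologyEx(m,cv2.MORPH_OPEN,np.ones((3,3)));return m
E
python3 - <<'E'
from bar import *
np.set_printoptions(precision=4,suppress=True)
im=cv2.imread("pics/w1.png");T=np.load("T1.npy");c=cam("wrist",T)
m=barmask(im,(260,15,400,340));cs,h=cv2.findContours(m,cv2.RETR_CCOMP,cv2.CHAIN_APPROX_NONE)
for k,hh in zip(cs,h[0]):
    if cv2.contourArea(k)>150:
        r=cv2.minAreaRect(k);print(cv2.contourArea(k),hh[3],r);
        if cv2.contourArea(k)>2000:
            b=cv2.boxPoints(r);P=[onz(c,p,.01) for p in b];print(P)
        else: print(onz(c,r[0],.01))
k,r=block(im,roi=(290,140,370,250));b=cv2.boxPoints(r);print(b,[onz(c,p,.036) for p in b],onz(c,r[0],.036))
cv2.imwrite("pics/m1.png",m)
E
```

```text
11610.5 -1 ((328.8269348144531, 176.63461303710938), (306.3334045410156, 42.949432373046875), 78.69007110595703)
[array([ 0.5313, -0.3465,  0.01  ]), array([ 0.4976, -0.3495,  0.01  ]), array([ 0.4638, -0.0811,  0.01  ]), array([ 0.5055, -0.0755,  0.01  ])]
1946.0 0 ((330.246826171875, 196.30465698242188), (78.44628143310547, 26.980846405029297), 79.28687286376953)
[ 0.5014 -0.2102  0.01  ]
755.5 0 ((305.57806396484375, 61.19755554199219), (29.40391731262207, 28.146743774414062), 77.90524291992188)
[ 0.5117 -0.3223  0.01  ]
[[312.736 162.048]
 [334.12  158.16 ]
 [347.288 230.584]
 [325.904 234.472]] [array([ 0.5127, -0.2446,  0.036 ]), array([ 0.4953, -0.2462,  0.036 ]), array([ 0.4893, -0.185 ,  0.036 ]), array([ 0.5076, -0.1831,  0.036 ])] [ 0.5013 -0.2155  0.036 ]
```

View pics/m1.png

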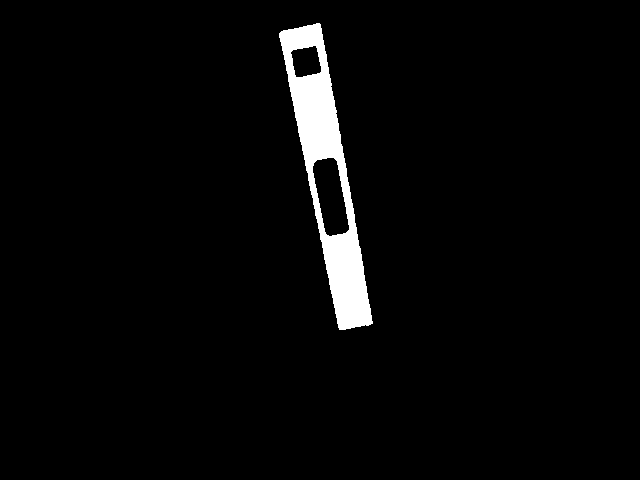

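```bash
python3 - <<'E'
from bar import *
np.set_printoptions(precision=4,suppress=True)
T=np.load("T1.npy");c=cam("wrist",T)
P=[onz(c,p,.01) for p in [(280,33),(320,24),(340,329),(372,324)]]
a=(P[0]+P[1])/2;b=(P[2]+P[3])/2;d=b-a;L=np.linalg.norm(d);print(P,L,(a+b)/2,np.degrees(np.arctan2(d[1],d[0])))
h=onz(c,(305.6,61.2),.01);print(h+d/L*.11)
g=(a+b)/2-d/L*.012;g[2]=.13;print(T[:3,:3].T@(g-T[:3,3])*100)
E
```

```text
[array([ 0.5297, -0.3447,  0.01  ]), array([ 0.4976, -0.3483,  0.01  ]), array([ 0.5032, -0.0776,  0.01  ]), array([ 0.4716, -0.0803,  0.01  ])] 0.26878820595384156 [ 0.5005 -0.2127  0.01  ] 95.60003666579718
[ 0.5009 -0.2128  0.01  ]
[10.0912  0.0626 -1.7272]
```

Emit:
{"name": "drive_tool", "arguments": {"plan": [[[2.5, 0, -0.6, 0, 0, 0, 1], [2.5, 0, -0.6, 0, 0, 0, 1], [2.5, 0, -0.5, 0, 0, 0, 1], [2.5, 0.1, 0, -5.3, 0, 0, 1], [0, 0, 0, -5.3, 0, 0, 1]]]}}

```text
clock: 4.78
tcp_pos: [0.4983, -0.2229, 0.1259]
orientation: [0.476, -0.519, 0.477, 0.526]
wrist_force: [-0.9, 0.7, -0.7]
finger_gap: 0.0857
```

```bash
python3 - <<'E'
from h import *
np.set_printoptions(precision=4,suppress=True)
im,c,T=shot("wrist","w2.png");print(T); np.save("T2.npy",T)
E
```

```text
[[-0.0075 -0.9957 -0.0921  0.4983]
 [ 0.0046 -0.0922  0.9957 -0.2229]
 [-1.      0.0071  0.0053  0.1259]
 [ 0.      0.      0.      1.    ]]
```

View pics/w2.png

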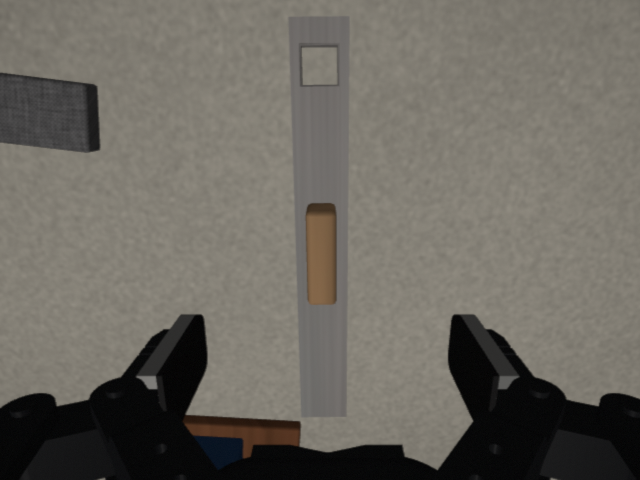

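The bar now stands upright in the image. Its far end is at row 17, the hole at (320,65), the block at (321,254) and the tail end at row 416.

```bash
python3 - <<'E'
from bar import *
np.set_printoptions(precision=4,suppress=True)
c1=cam("wrist",np.load("T1.npy"));T=np.load("T2.npy");c2=cam("wrist",T)
for a,b in [((305.6,61.2),(320,65.5)),((300,28.5),(319,17)),((356,326.5),(324.5,416)),((325,160),(321,205)),((336.5,233),(322,303))]:print(tri((c1,a),(c2,b)))
P=[onz(c2,p,.01) for p in [(289,17),(349,17),(302,416),(347,416)]]
a=(P[0]+P[1])/2;b=(P[2]+P[3])/2;d=b-a;L=np.linalg.norm(d);C=(a+b)/2;print(L,np.linalg.norm(P[0]-P[1]),C,np.degrees(np.arctan2(d[1],d[0])))
S=toolT();print(S)
g=C-d/L*.012;g[2]=.013;print(S[:3,:3].T@(g-S[:3,3])*100)
E
```

```text
(array([ 0.511 , -0.3214,  0.021 ]), [0.2, 0.2])
(array([ 0.5134, -0.3457,  0.017 ]), [0.4, 0.4])
(array([ 0.487 , -0.0796,  0.0108]), [0.3, 0.3])
(array([ 0.5032, -0.2439,  0.0233]), [0.4, 0.4])
(array([ 0.4979, -0.1819,  0.0295]), [0.5, 0.5])
0.2697493773873484 0.03341484514350196 [ 0.5002 -0.2131  0.01  ] 95.77575268315331
[[-0.0056 -0.9953 -0.0968  0.4992]
 [ 0.0035 -0.0968  0.9953 -0.2233]
 [-1.      0.0053  0.004   0.1279]
 [ 0.      0.      0.      1.    ]]
[11.4899 -0.2645 -0.2432]
```

Emit:
{"name": "drive_tool", "arguments": {"plan": [[[2, -0.1, -0.1, 0, 0, 0, 1], [2, -0.1, -0.1, 0, 0, 0, 1], [2, 0, 0, 0, 0, 0, 1], [2, 0, 0, 0, 0, 0, 1], [0, 0, 0, 0, 0, 0, 1]]]}}

```text
clock: 5.25
tcp_pos: [0.5016, -0.225, 0.0481]
orientation: [0.477, -0.52, 0.478, 0.523]
wrist_force: [-0.2, 0.7, -0.0]
finger_gap: 0.0854
```

```bash
python3 - <<'E'
from h import *
np.set_printoptions(precision=4,suppress=True)
S=toolT();print(S);g=np.array([.5014,-.2250,.013]);print(S[:3,:3].T@(g-S[:3,3])*100)
E
```

```text
[[-0.0047 -0.9961 -0.0877  0.5016]
 [ 0.0029 -0.0877  0.9961 -0.225 ]
 [-1.      0.0044  0.0033  0.0481]
 [ 0.      0.      0.      1.    ]]
[ 3.5148  0.0091 -0.0077]
```

Emit:
{"name": "drive_tool", "arguments": {"plan": [[[1.2, 0, 0, -0.6, 0, 0, 1], [1.2, 0, 0, 0, 0, 0, 1], [1.2, 0, 0, 0, 0, 0, 1], [0, 0, 0, 0, 0, 0, 1], [0, 0, 0, 0, 0, 0, 0.5]]], "squeeze": 60}}

```text
clock: 5.67
tcp_pos: [0.5039, -0.2264, 0.016]
orientation: [-0.474, 0.524, -0.474, -0.524]
wrist_force: [0.4, 0.5, -0.1]
finger_gap: 0.0758
```

Emit:
{"name": "drive_tool", "arguments": {"plan": [[[0, 0, 0, 0, 0, 0, 0], [0, 0, 0, 0, 0, 0, 0], [0, 0, 0, 0, 0, 0, 0], [0, 0, 0, 0, 0, 0, 0], [0, 0, 0, 0, 0, 0, 0]]], "squeeze": 60}}

```text
clock: 6.08
tcp_pos: [0.5042, -0.2267, 0.0162]
orientation: [-0.474, 0.525, -0.474, -0.524]
wrist_force: [1.9, -0.9, -3.0]
finger_gap: 0.0169
```

Emit:
{"name": "drive_tool", "arguments": {"plan": [[[0, 0, 0, 0, 0, 0, 0], [0, 0, 0, 0, 0, 0, 0], [0, 0, 0, 0, 0, 0, 0], [0, 0, 0, 0, 0, 0, 0], [0, 0, 0, 0, 0, 0, 0]]]}}

```text
clock: 6.5
tcp_pos: [0.5042, -0.2267, 0.0161]
orientation: [-0.474, 0.525, -0.474, -0.524]
wrist_force: [-0.5, -0.6, 6.3]
finger_gap: 0.0167
```

Emit:
{"name": "drive_tool", "arguments": {"plan": [[[-1, 0, 0, 0, 0, 0, 0], [-2, 0, 0, 0, 0, 0, 0], [-2, 0, 0, 0, 0, 0, 0], [-3, 0, 0, 0, 0, 0, 0], [-3, 0, 0, 0, 0, 0, 0]]], "squeeze": 80}}

```text
clock: 6.92
tcp_pos: [0.5024, -0.2255, 0.1256]
orientation: [0.474, -0.524, 0.474, 0.526]
wrist_force: [0.6, -1.0, -2.0]
finger_gap: 0.0165
```

Emit:
{"name": "drive_tool", "arguments": {"plan": [[[-2, 0, 0, 7, 0, 0, 0], [0, 0, 0, 7, 0, 0, 0], [0, 0, 0, 7, 0, 0, 0], [0, 0, 0, 7, 0, 0, 0], [0, 0, 0, 7, 0, 0, 0]]]}}

```text
clock: 7.33
tcp_pos: [0.5032, -0.226, 0.1455]
orientation: [0.611, -0.356, 0.611, 0.356]
wrist_force: [0.0, 0.4, -1.5]
finger_gap: 0.0161
```

Emit:
{"name": "drive_tool", "arguments": {"plan": [[[0, 0, 0, 7, 0, 0, 0], [0, 0, 0, 7, 0, 0, 0], [0, 0, 0, 7, 0, 0, 0], [0, 0, 0, 7, 0, 0, 0], [0, 0, 0, 7, 0, 0, 0]]]}}

```text
clock: 7.75
tcp_pos: [0.5031, -0.2259, 0.1451]
orientation: [0.689, -0.156, 0.69, 0.156]
wrist_force: [-0.4, -0.7, -2.6]
finger_gap: 0.0162
```

Emit:
{"name": "drive_tool", "arguments": {"plan": [[[0, 0, 0, 7, 0, 0, 0], [0, 0, 0, 7, 0, 0, 0], [0, 0, 0, 7, 0, 0, 0], [0, 0, 0, 7, 0, 0, 0], [0, 0, 0, 7, 0, 0, 0]]]}}

```text
clock: 8.17
tcp_pos: [0.5031, -0.2259, 0.1451]
orientation: [0.704, 0.059, 0.705, -0.058]
wrist_force: [-0.7, -0.6, -2.6]
finger_gap: 0.0163
```

Emit:
{"name": "drive_tool", "arguments": {"plan": [[[0, 0, 0, 7, 0, 0, 0], [0, 0, 0, 7, 0, 0, 0], [0, 0, 0, 7, 0, 0, 0], [0, 0, 0, 7, 0, 0, 0], [0, 0, 0, 7, 0, 0, 0]]]}}

```text
clock: 8.58
tcp_pos: [0.5031, -0.2259, 0.1451]
orientation: [0.654, 0.268, 0.655, -0.268]
wrist_force: [0.4, 0.2, -2.7]
finger_gap: 0.0165
```

Emit:
{"name": "drive_tool", "arguments": {"plan": [[[0, 0, 0, 7, 0, 0, 0], [0, 0, 0, 7, 0, 0, 0], [0, 0, 0, 7, 0, 0, 0], [0, 0, 0, 7, 0, 0, 0], [0, 0, 0, 7, 0, 0, 0]]]}}

```text
clock: 9.0
tcp_pos: [0.5031, -0.2259, 0.1451]
orientation: [0.543, 0.452, 0.544, -0.452]
wrist_force: [-0.2, 0.3, -1.9]
finger_gap: 0.0167
```

```bash
python3 - <<'E'
from h import *
np.set_printoptions(precision=4,suppress=True)
im,c,T=shot("wrist","w3.png");print(T,env.get_state()["joint_pos"],env.get_state()["finger_gap"],env.get_state()["wrist_force"])
E
```

```text
[[-0.0012  0.9833  0.1821  0.5031]
 [ 0.0008  0.1821 -0.9833 -0.2259]
 [-1.     -0.001  -0.001   0.1451]
 [ 0.      0.      0.      1.    ]] [-0.5676  0.3095 -0.1742  1.0885  0.      0.8254] 0.01614412608992574 [ 0.4455  0.7359 -2.3358]
```

View pics/w3.png

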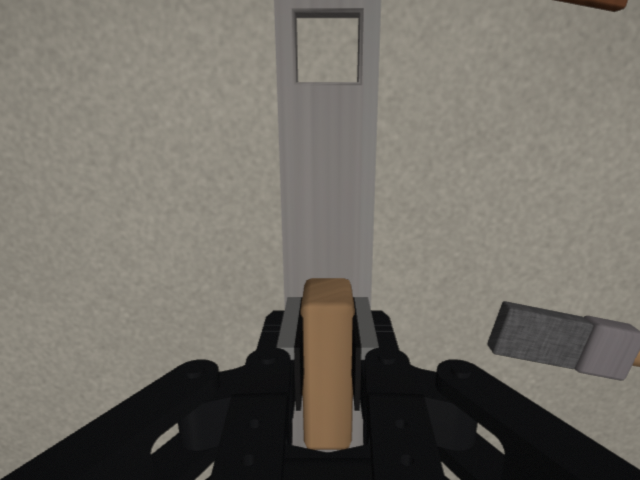

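The bar is gripped squarely: its hole is at (329,46) in the wrist image and its edges run parallel to the image columns. Next I turn it the rest of the way and carry it beside the clamp.

Emit:
{"name": "drive_tool", "arguments": {"plan": [[[0, 0, 0, 5.3, 0, 0, 0], [0, 0, 0, 5.2, 0, 0, 0], [0, 0, -3.8, 0, 0, 0, 0], [0, 0, -3.8, 0, 0, 0, 0], [0, 0, -3.8, 0, 0, 0, 0]]]}}

```text
clock: 9.47
tcp_pos: [0.5023, -0.1114, 0.145]
orientation: [0.501, 0.498, 0.502, -0.498]
wrist_force: [0.0, 1.4, -1.6]
finger_gap: 0.016
```

Emit:
{"name": "drive_tool", "arguments": {"plan": [[[0, 0, -3.8, 0, 0, 0, 0], [0, 0, -3.8, 0, 0, 0, 0], [0, 0, -3.8, 0, 0, 0, 0], [0, 0, -3.8, 0, 0, 0, 0], [0, 0, -3.8, 0, 0, 0, 0]]]}}

```text
clock: 9.88
tcp_pos: [0.5011, 0.0795, 0.1454]
orientation: [0.502, 0.498, 0.502, -0.498]
wrist_force: [0.1, 0.0, -1.5]
finger_gap: 0.0159
```

Emit:
{"name": "drive_tool", "arguments": {"plan": [[[0, 0, 0, 0, 0, 0, 0], [0, 0, 0, 0, 0, 0, 0], [0, 0, 0, 0, 0, 0, 0], [0, 0, 0, 0, 0, 0, 0], [0, 0, 0, 0, 0, 0, 0]]]}}

```text
clock: 10.3
tcp_pos: [0.502, 0.0764, 0.1452]
orientation: [0.501, 0.499, 0.501, -0.499]
wrist_force: [0.5, -0.1, -1.7]
finger_gap: 0.0164
```

```bash
python3 - <<'E'
from h import *
np.set_printoptions(precision=4,suppress=True)
im,c,T=shot("wrist","w4.png");print(T,env.get_state()["joint_pos"]);np.save("T4.npy",T)
E
```

```text
[[-0.0002  1.      0.0045  0.502 ]
 [-0.0002  0.0045 -1.      0.0764]
 [-1.     -0.0002  0.0002  0.1452]
 [ 0.      0.      0.      1.    ]] [-0.0071  0.2283 -0.2841  1.0586 -0.0002  1.5596]
```

View pics/w4.png

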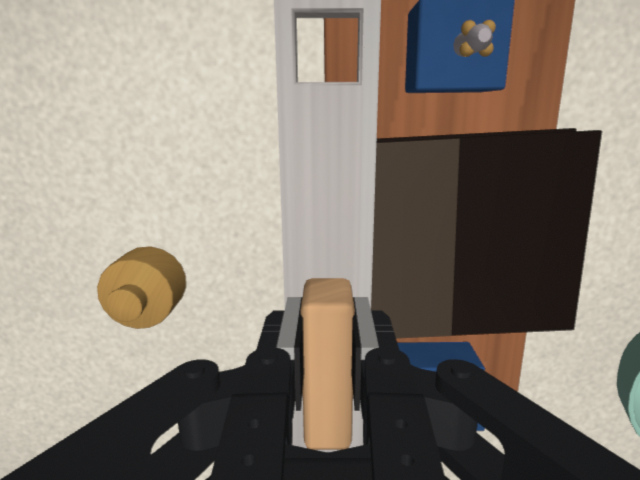

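The wrist view shows the stud tip at (481,35) with its four balls around (476,37). The bar's hole is at (328,46) and the book is at (480,240).

```bash
python3 - <<'E'
from h import *
np.set_printoptions(precision=4,suppress=True)
T=np.load("T4.npy");c=cam("wrist",T)
im=cv2.imread("pics/w4.png");z=im[0:110,270:540];cv2.imwrite("pics/z4.png",cv2.resize(z,None,fx=2.9,fy=2.9,interpolation=2))
zt=T[2,3]-.006
for n,p in [("nl",(297,83)),("nr",(361,83)),("fl",(292.5,10)),("fr",(363,10)),("c",(328.5,45))]:
    q=onz(c,p,zt);print(n,q,T[:3,:3].T@(q-T[:3,3]))
print("stud tip",onz(c,(481,35),.075),"balls",onz(c,(477,37),.065))
E
```

```text
nl [0.4917 0.1605 0.1392] [ 0.006  -0.0099 -0.0841]
nr [0.5132 0.1606 0.1392] [ 0.006   0.0116 -0.0841]
fl [0.4907 0.1824 0.1392] [ 0.006  -0.0108 -0.106 ]
fr [0.5132 0.1825 0.1392] [ 0.006   0.0118 -0.106 ]
c [0.5022 0.1722 0.1392] [ 0.006   0.0007 -0.0958]
stud tip [0.5734 0.1852 0.075 ] balls [0.5749 0.1858 0.065 ]
```

View pics/z4.png

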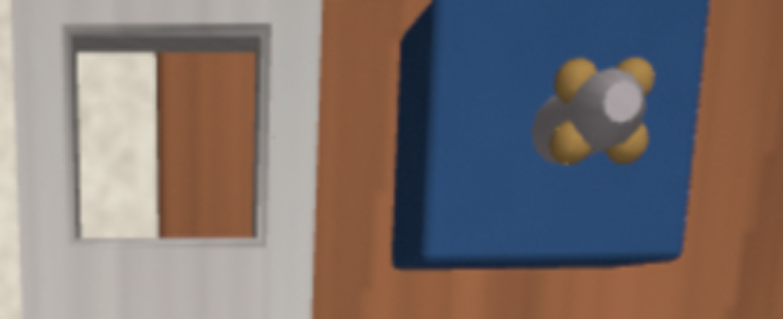

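Emit:
{"name": "drive_tool", "arguments": {"plan": [[[0, 1.8, -0.4, 0, 0, 0, 0], [0, 1.8, -0.4, 0, 0, 0, 0], [0, 1.8, -0.4, 0, 0, 0, 0], [0, 1.9, -0.3, 0, 0, 0, 0], [0, 0, 0, 0, 0, 0, 0]]]}}

```text
clock: 10.77
tcp_pos: [0.5786, 0.0921, 0.1451]
orientation: [0.502, 0.5, 0.5, -0.498]
wrist_force: [0.9, -0.6, -2.3]
finger_gap: 0.016
```

Emit:
{"name": "drive_tool", "arguments": {"plan": [[[0, 0, 0, 0, 0, 0, 0], [0, 0, 0, 0, 0, 0, 0], [0, 0, 0, 0, 0, 0, 0], [0, 0, 0, 0, 0, 0, 0], [0, 0, 0, 0, 0, 0, 0]]]}}

```text
clock: 11.18
tcp_pos: [0.5743, 0.0929, 0.1455]
orientation: [0.501, 0.499, 0.501, -0.499]
wrist_force: [-0.1, 0.4, -2.5]
finger_gap: 0.0163
```

```bash
python3 - <<'E'
from h import *
np.set_printoptions(precision=4,suppress=True)
im,c,T=shot("wrist","w5.png");print(T);np.save("T5.npy",T)
t,_,_=shot("top","t5.png");s,_,_=shot("scene","s5.png")
z=im[0:150,230:430];a=cv2.resize(z,None,fx=3,fy=3,interpolation=2)
cv2.imwrite("pics/z5.png",a);cv2.imwrite("pics/zs5.png",cv2.resize(s[170:290,270:430],None,fx=5,fy=5,interpolation=2))
E
```

```text
[[-0.0001  1.      0.0057  0.5743]
 [-0.0001  0.0057 -1.      0.0929]
 [-1.     -0.0001  0.0001  0.1455]
 [ 0.      0.      0.      1.    ]]
```

View pics/z5.png

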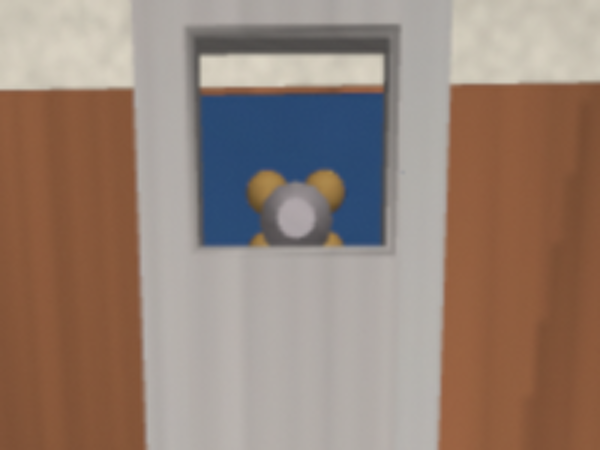

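View pics/zs5.png

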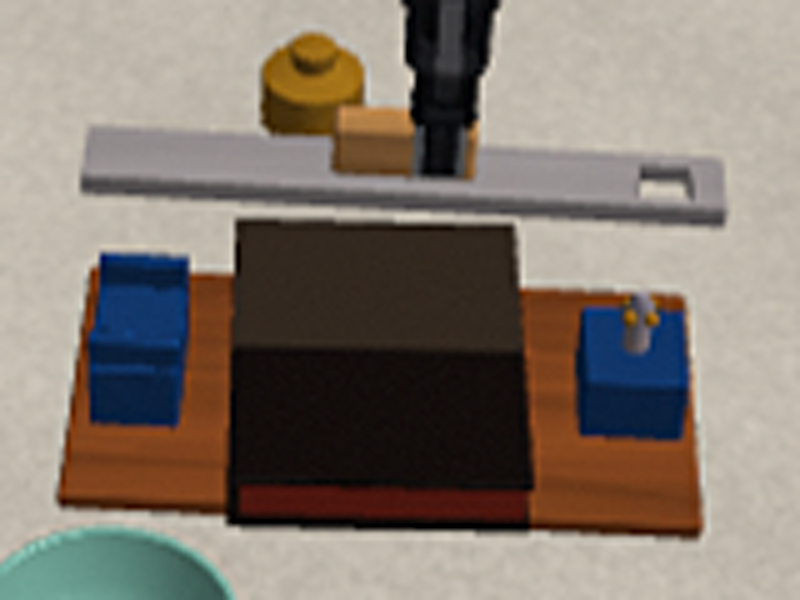

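Through the hole, the stud tip is at (328.7,72.3) in the wrist image, with balls at (318.7,63.3) and (338.3,63.3). The scene view shows the bar hanging over the clamp with its hole end on the stud side.

```bash
python3 - <<'E'
from h import *
np.set_printoptions(precision=4,suppress=True)
T4=np.load("T4.npy");c4=cam("wrist",T4);T=np.load("T5.npy");c=cam("wrist",T)
for a,b in [((485.2,34.8),(328.7,72.3)),((468.6,26.9),(318.7,63.3)),((489.3,26.2),(338.3,63.3))]: print(tri((c4,a),(c,b)))
tip=onz(c,(328.7,72.3),.075);print("tip plane",tip)
# hole corners rim w5
zc=[(187/3+230,27/3),(400/3+230,27/3),(394/3+230,253/3),(195/3+230,253/3)]
R=T[:3,:3]
H=np.mean([R.T@(onz(c,p,T[2,3]-.006)-T[:3,3]) for p in zc],0);print("hole tool",H)
print("delta tool cm",(R.T@(tip-T[:3,3])-H)*100)
# fork and clamp from scene s5
s=cam("scene");t=cam("top")
im=cv2.imread("pics/t5.png");cv2.imwrite("pics/zt5.png",cv2.resize(im[195:300,215:365],None,fx=5,fy=5,interpolation=2))
# bar edges tail/hole in scene at z
E
```

```text
(array([0.5748, 0.1851, 0.0767]), [0.0, 0.0])
(array([0.5698, 0.19  , 0.0666]), [0.0, 0.0])
(array([0.5795, 0.1901, 0.0676]), [0.1, 0.1])
tip plane [0.5748 0.1853 0.075 ]
hole tool [ 0.006   0.0005 -0.095 ]
delta tool cm [6.4489 0.0498 0.263 ]
```

```bash
python3 - <<'E'
from h import *
im=cv2.imread("pics/top0.png");cv2.imwrite("pics/zt0.png",cv2.resize(im[195:295,220:360],None,fx=5,fy=5,interpolation=2))
E
```

```text
(no output)
```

View pics/zt5.png

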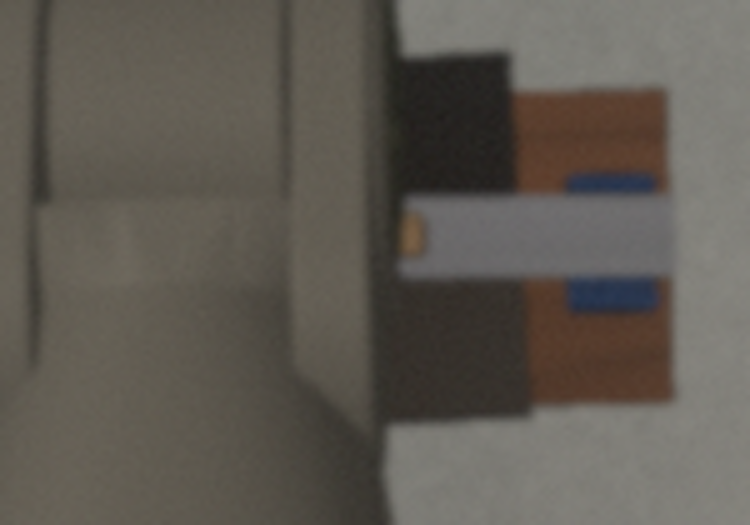

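View pics/zt0.png

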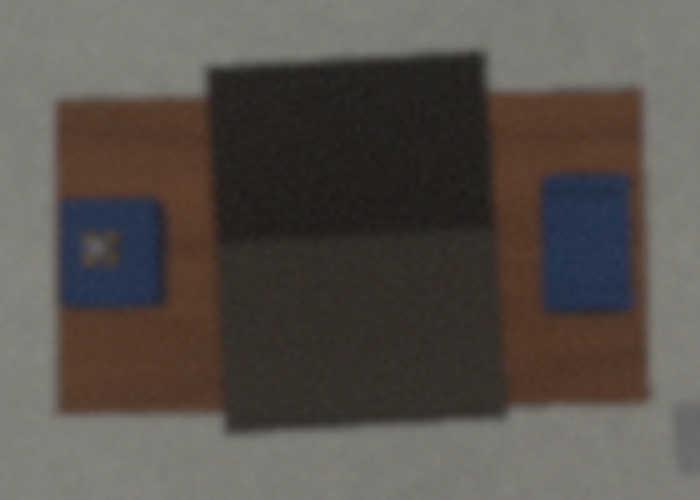

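```bash
python3 - <<'E'
from h import *
np.set_printoptions(precision=4,suppress=True)
t=cam("top")
f=lambda p,z:onz(t,(p[0]/5+220,p[1]/5+195),z)
a=f((57.5,255.5),.01);b=f((644,245),.01);d=a-b;print(a,b,"board len",np.linalg.norm(d),"yaw",np.degrees(np.arctan2(-d[0],d[1])))
cs=[f(p,.01) for p in [(57,100),(58,411),(640,90),(648,400)]];print(cs)
fk=f((587,243),.057);st=f((111,252),.045);tip=f((98,248),.075);print(fk,st,tip);d=st-fk;print(np.degrees(np.arctan2(-d[0],d[1])))
E
```

```text
[0.5729 0.2133 0.01  ] [ 0.5773 -0.0638  0.01  ] board len 0.27716769887138937 yaw 0.9096283719992501
[array([0.6468, 0.2141, 0.01  ]), array([0.4997, 0.2125, 0.01  ]), array([ 0.651 , -0.0624,  0.01  ]), array([ 0.5042, -0.0652,  0.01  ])]
[ 0.5756 -0.0345  0.057 ] [0.5726 0.183  0.045 ] [0.5728 0.1845 0.075 ]
0.7864252826227246
```

Emit:
{"name": "drive_tool", "arguments": {"plan": [[[0, 0.15, 0.26, -0.6, 0, 0, 0], [1.5, 0, 0, 0, 0, 0, 0], [1.5, 0, 0, 0, 0, 0, 0], [1, 0, 0, 0, 0, 0, 0], [0, 0, 0, 0, 0, 0, 0]]]}}

```text
clock: 11.75
tcp_pos: [0.5746, 0.0904, 0.1028]
orientation: [0.503, 0.495, 0.505, -0.497]
wrist_force: [0.1, -0.1, -1.7]
finger_gap: 0.0164
```

Emit:
{"name": "drive_tool", "arguments": {"plan": [[[0, 0, 0, 0, 0, 0, 0], [0, 0, 0, 0, 0, 0, 0], [0, 0, 0, 0, 0, 0, 0], [0, 0, 0, 0, 0, 0, 0], [0, 0, 0, 0, 0, 0, 0]]]}}

```text
clock: 12.17
tcp_pos: [0.5768, 0.0905, 0.106]
orientation: [0.504, 0.496, 0.504, -0.496]
wrist_force: [0.2, 0.8, -2.6]
finger_gap: 0.0163
```

```bash
python3 - <<'E'
from h import *
np.set_printoptions(precision=4,suppress=True)
im,c,T=shot("wrist","w6.png");print(T);np.save("T6.npy",T)
z=im[0:150,230:430];a=cv2.resize(z,None,fx=4,fy=4,interpolation=2)
cv2.imwrite("pics/z6.png",a)
E
```

```text
[[ 0.0013  0.9999  0.0165  0.5768]
 [-0.0001  0.0165 -0.9999  0.0905]
 [-1.      0.0013  0.0001  0.106 ]
 [ 0.      0.      0.      1.    ]]
```

View pics/z6.png

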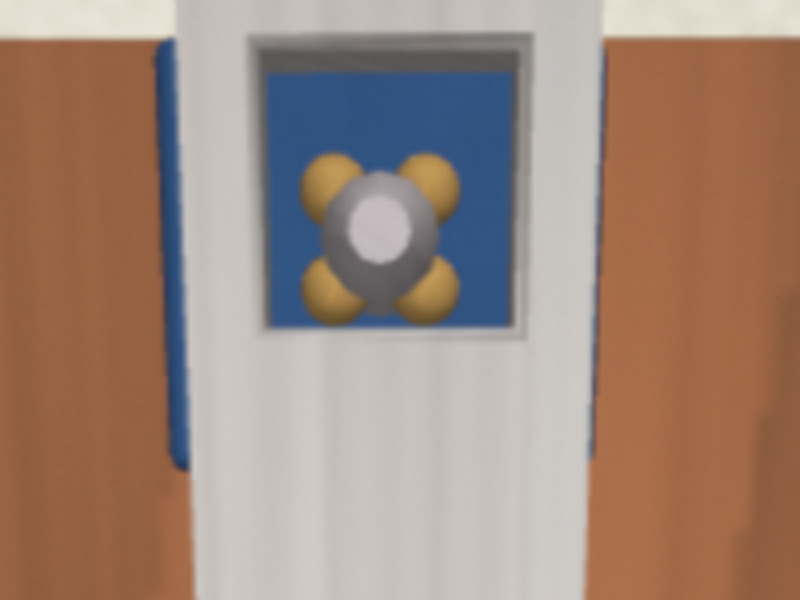

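```bash
python3 - <<'E'
from h import *
np.set_printoptions(precision=4,suppress=True)
T=np.load("T6.npy");c=cam("wrist",T);R=T[:3,:3];zt=T[2,3]-.006
f=lambda p,z:R.T@(onz(c,(p[0]/4+230,p[1]/4),z)-T[:3,3])*100
H=np.mean([f(p,zt) for p in [(250,35),(532,35),(524,338),(265,338)]],0)
Hb=[f(p,zt-.01) for p in [(268,72),(513,72),(514,327),(271,327)]]
print("rim",H,"bottom",np.array(Hb))
print("tip",f((380,230),.075),"balls",np.mean([f(p,.065) for p in [(333,185),(428,185),(332,290),(428,290)]],0))
E
```

```text
rim [ 0.5991  0.0599 -9.4991] bottom [[  1.5975  -1.0087 -10.5568]
 [  1.6003   1.0955 -10.5558]
 [  1.6006   1.1485  -8.5035]
 [  1.5977  -1.0283  -8.5052]]
tip [ 3.1001 -0.0561 -9.4656] balls [ 4.1001 -0.0577 -9.4974]
```

Emit:
{"name": "drive_tool", "arguments": {"plan": [[[0, -0.11, 0, 0, 0, 0, 0], [0.7, 0, 0, 0, 0, 0, 0], [0.7, 0, 0, 0, 0, 0, 0], [0.3, 0, 0, 0, 0, 0, 0], [0, 0, 0, 0, 0, 0, 0]]]}}

```text
clock: 12.63
tcp_pos: [0.5741, 0.0904, 0.0867]
orientation: [0.503, 0.495, 0.505, -0.497]
wrist_force: [-0.4, -0.1, -1.5]
finger_gap: 0.0162
```

Emit:
{"name": "drive_tool", "arguments": {"plan": [[[0, 0, 0, 0, 0, 0, 0], [0, 0, 0, 0, 0, 0, 0], [0, 0, 0, 0, 0, 0, 0], [0, 0, 0, 0, 0, 0, 0], [0, 0, 0, 0, 0, 0, 0]]]}}

```text
clock: 13.05
tcp_pos: [0.5754, 0.0905, 0.0885]
orientation: [0.504, 0.496, 0.504, -0.496]
wrist_force: [0.6, -0.1, -2.5]
finger_gap: 0.0163
```

```bash
python3 - <<'E'
from h import *
np.set_printoptions(precision=4,suppress=True)
im,c,T=shot("wrist","w7.png");print(T);np.save("T7.npy",T)
z=im[0:150,230:430];a=cv2.resize(z,None,fx=4,fy=4,interpolation=2)
cv2.imwrite("pics/z7.png",a)
E
```

```text
[[ 0.0005  0.9999  0.0164  0.5754]
 [-0.0001  0.0164 -0.9999  0.0905]
 [-1.      0.0005  0.0001  0.0885]
 [ 0.      0.      0.      1.    ]]
```

View pics/z7.png

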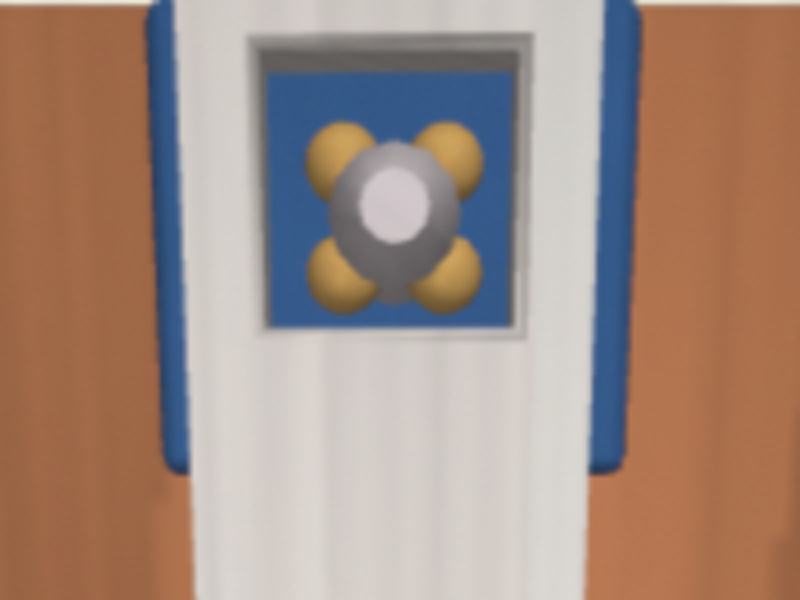

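```bash
python3 - <<'E'
from h import *
np.set_printoptions(precision=4,suppress=True)
T=np.load("T7.npy");c=cam("wrist",T);R=T[:3,:3]
f=lambda p,z:R.T@(onz(c,(p[0]/4+230,p[1]/4),z)-T[:3,3])*100
print("tip",f((394.5,205),.075),"balls",np.mean([f(p,.065) for p in [(342,160),(447,160),(343,275),(445,275)]],0))
E
```

```text
tip [ 1.3524  0.0767 -9.4782] balls [ 2.3524  0.0784 -9.4872]
```

Emit:
{"name": "drive_tool", "arguments": {"plan": [[[0.3, 0, 0, 0, 0, 0, 0], [0.3, 0, 0, 0, 0, 0, 0], [0.3, 0, 0, 0, 0, 0, 0], [0.3, 0, 0, 0, 0, 0, 0], [0.3, 0, 0, 0, 0, 0, 0]]]}}

```text
clock: 13.52
tcp_pos: [0.5751, 0.0905, 0.0728]
orientation: [0.504, 0.496, 0.504, -0.496]
wrist_force: [0.3, 0.9, -2.6]
finger_gap: 0.0166
```

Emit:
{"name": "drive_tool", "arguments": {"plan": [[[0.3, 0, 0, 0, 0, 0, 0], [0.3, 0, 0, 0, 0, 0, 0], [0.3, 0, 0, 0, 0, 0, 0], [0.1, 0, 0, 0, 0, 0, 0], [0, 0, 0, 0, 0, 0, 0]]]}}

```text
clock: 13.93
tcp_pos: [0.5749, 0.0905, 0.0628]
orientation: [0.504, 0.496, 0.504, -0.496]
wrist_force: [0.6, -0.1, -2.8]
finger_gap: 0.0167
```

```bash
python3 - <<'E'
from h import *
np.set_printoptions(precision=4,suppress=True)
im,c,T=shot("wrist","w8.png");print(T,env.get_state()["wrist_force"])
s,_,_=shot("scene","s8.png")
cv2.imwrite("pics/z8.png",np.hstack([cv2.resize(im[0:150,260:400],(373,400),interpolation=2),cv2.resize(s[190:290,275:425],(427,285),interpolation=2).copy() if 0 else cv2.copyMakeBorder(cv2.resize(s[190:290,275:425],(427,285),interpolation=2),0,115,0,0,0)]))
E
```

```text
[[-0.0007  0.9999  0.0164  0.5749]
 [-0.0001  0.0164 -0.9999  0.0905]
 [-1.     -0.0007  0.0001  0.0628]
 [ 0.      0.      0.      1.    ]] [-0.1747 -0.4113 -2.5169]
```

View pics/z8.png

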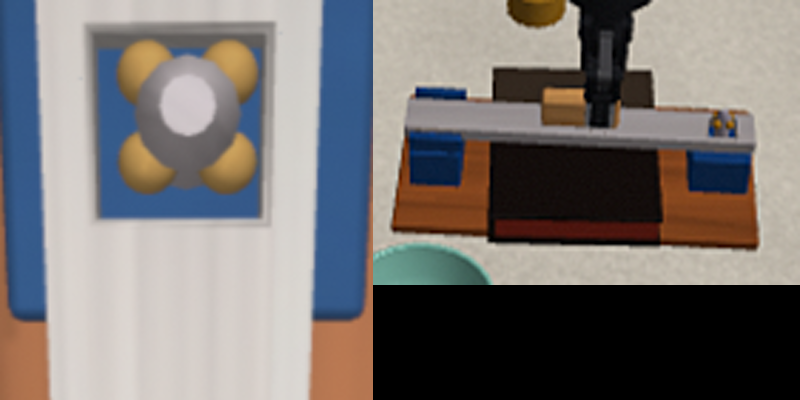

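The stud and balls now come through the hole without touching it, and the plain end lies between the fork cheeks. About 2 mm remain.

Emit:
{"name": "drive_tool", "arguments": {"plan": [[[0.1, 0, 0, 0, 0, 0, 0], [0.1, 0, 0, 0, 0, 0, 0], [0, 0, 0, 0, 0, 0, 0], [0, 0, 0, 0, 0, 0, 0], [0, 0, 0, 0, 0, 0, 0]]]}}

```text
clock: 14.45
tcp_pos: [0.5753, 0.0905, 0.0613]
orientation: [0.504, 0.496, 0.504, -0.496]
wrist_force: [0.8, -0.4, -2.3]
finger_gap: 0.0161
```

Emit:
{"name": "drive_tool", "arguments": {"plan": [[[0.1, 0, 0, 0, 0, 0, 0], [0, 0, 0, 0, 0, 0, 0], [0, 0, 0, 0, 0, 0, 0], [0, 0, 0, 0, 0, 0, 0], [0, 0, 0, 0, 0, 0, 0]]]}}

```text
clock: 14.87
tcp_pos: [0.5754, 0.0905, 0.0612]
orientation: [0.504, 0.496, 0.504, -0.496]
wrist_force: [-2.7, -0.5, 5.7]
finger_gap: 0.0161
```

The bar meets the posts at TCP 0.0612, as expected from 45 + 16 mm. I release it here.

Emit:
{"name": "drive_tool", "arguments": {"plan": [[[0, 0, 0, 0, 0, 0, 0.7], [0, 0, 0, 0, 0, 0, 0.7], [0, 0, 0, 0, 0, 0, 0.7], [0, 0, 0, 0, 0, 0, 0.7], [0, 0, 0, 0, 0, 0, 0.7]]]}}

```text
clock: 15.28
tcp_pos: [0.5753, 0.0905, 0.0601]
orientation: [0.504, 0.496, 0.504, -0.496]
wrist_force: [-0.2, -0.5, -0.0]
finger_gap: 0.0597
```

Emit:
{"name": "drive_tool", "arguments": {"plan": [[[-1, 0, 0, 0, 0, 0, 0.7], [-2, 0, 0, 0, 0, 0, 0.7], [-3, 0, 0, 0, 0, 0, 0.7], [-3, 0, 0, 0, 0, 0, 0.7], [-3, 0, 0, 0, 0, 0, 0.7]]]}}

```text
clock: 15.7
tcp_pos: [0.5749, 0.0905, 0.1821]
orientation: [0.504, 0.496, 0.504, -0.496]
wrist_force: [-0.3, -0.1, 0.7]
finger_gap: 0.0594
```

```bash
python3 - <<'E'
from h import *
np.set_printoptions(precision=4,suppress=True)
im,c,T=shot("wrist","w9.png");print(T,env.get_state()["wrist_force"])
np.save("T9.npy",T)
E
```

```text
[[-0.0001  0.9999  0.0165  0.5749]
 [-0.0001  0.0165 -0.9999  0.0905]
 [-1.     -0.0001  0.0001  0.1821]
 [ 0.      0.      0.      1.    ]] [ 2.0141 -0.2505  4.9101]
```

View pics/w9.png

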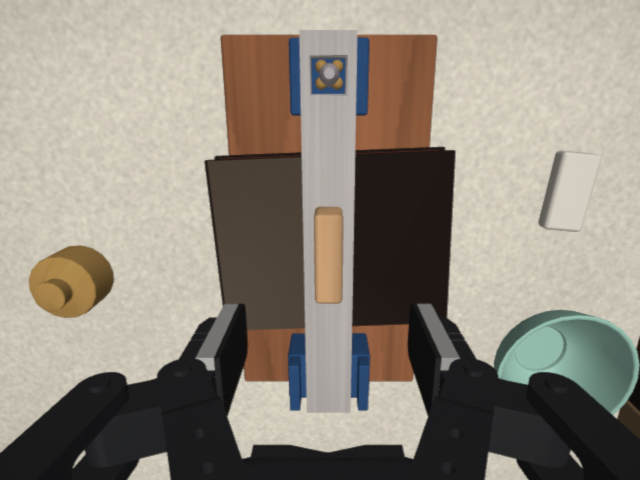

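The bar is home: stud and balls show in its hole at (329,74), and its tail lies between the fork cheeks at (329,370). The book, weight, bowl and eraser are undisturbed. Next is the cap.

Emit:
{"name": "drive_tool", "arguments": {"plan": [[[0, -1.2, -3.6, 0, 0, 0, 1], [0, -1.2, -3.6, 0, 0, 0, 1], [0, -1.2, -3.6, 0, 0, 0, 1], [0, -1.2, -3.6, 0, 0, 0, 1], [0, -1.2, -3.6, 0, 0, 0, 1]]]}}

```text
clock: 16.17
tcp_pos: [0.5117, 0.2709, 0.1811]
orientation: [0.504, 0.496, 0.504, -0.496]
wrist_force: [1.7, -0.3, 0.2]
finger_gap: 0.0854
```

Emit:
{"name": "drive_tool", "arguments": {"plan": [[[0, -1.2, -3.6, 0, 0, 0, 1], [0, -0.8, -3.4, 0, 0, 0, 1], [0, 0, 0, 0, 0, 0, 1], [0, 0, 0, 0, 0, 0, 1], [0, 0, 0, 0, 0, 0, 1]]]}}

```text
clock: 16.58
tcp_pos: [0.4911, 0.3391, 0.1805]
orientation: [0.504, 0.496, 0.504, -0.496]
wrist_force: [-0.1, -0.5, -0.3]
finger_gap: 0.0854
```

Emit:
{"name": "drive_tool", "arguments": {"plan": [[[0, 0, 0, 0, 0, 0, 1], [0, 0, 0, 0, 0, 0, 1], [0, 0, 0, 0, 0, 0, 1], [0, 0, 0, 0, 0, 0, 1], [0, 0, 0, 0, 0, 0, 1]]]}}

```text
clock: 17.0
tcp_pos: [0.4915, 0.3385, 0.1803]
orientation: [0.504, 0.496, 0.504, -0.496]
wrist_force: [0.0, -0.0, -1.0]
finger_gap: 0.0857
```

```bash
python3 - <<'E'
from h import *
np.set_printoptions(precision=4,suppress=True)
im,c,T=shot("wrist","w10.png");print(T,env.get_state()["joint_pos"])
np.save("T10.npy",T)
E
```

```text
[[ 0.0001  0.9999  0.0152  0.4915]
 [-0.0001  0.0152 -0.9999  0.3385]
 [-1.      0.0001  0.0001  0.1803]
 [ 0.      0.      0.      1.    ]] [ 0.4689  0.3736  0.0067  1.204  -0.0001  2.0243]
```

View pics/w10.png

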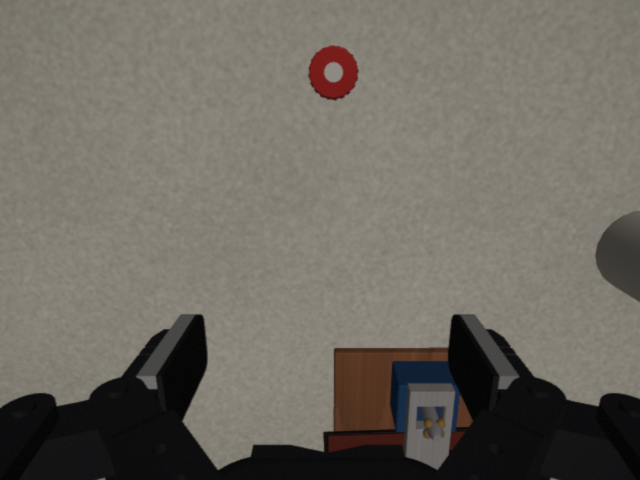

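The cap is seen from above at (333,72), white dot in the middle. The bottle lies clear on the right.

```bash
cat > cap.py <<'E'
from h import *
def cap(im):
    hsv=cv2.cvtColor(im,cv2.COLOR_BGR2HSV);m=cv2.inRange(hsv,(0,110,50),(8,255,255))|cv2.inRange(hsv,(172,110,50),(180,255,255))
    cs,h=cv2.findContours(m,cv2.RETR_CCOMP,cv2.CHAIN_APPROX_NONE)
    best=None
    for k,hh in zip(cs,h[0]):
        if hh[3]>=0 and cv2.contourArea(k)>60:
            M=cv2.moments(k);o=cs[hh[3]]
            if best is None or cv2.contourArea(k)>best[0]:best=(cv2.contourArea(k),(M["m10"]/M["m00"],M["m01"]/M["m00"]),cv2.minEnclosingCircle(o))
    return best
E
python3 - <<'E'
from cap import *
np.set_printoptions(precision=4,suppress=True)
T=np.load("T10.npy");c=cam("wrist",T);b=cap(cv2.imread("pics/w10.png"));print(b,onz(c,b[1],.036))
E
```

```text
(335.0, (333.02537313432833, 71.71044776119403), ((333.5, 72.33018493652344), 26.712055206298828)) [0.4941 0.4368 0.036 ]
```

Emit:
{"name": "drive_tool", "arguments": {"plan": [[[2, 0, -2, 0, 0, 0, 1], [2, 0, -2, 0, 0, 0, 1], [2, 0, -2, 0, 0, 0, 1], [0, 0, 0, 0, 0, 0, 1], [0, 0, 0, 0, 0, 0, 1]]]}}

```text
clock: 17.47
tcp_pos: [0.489, 0.3991, 0.1186]
orientation: [0.504, 0.494, 0.505, -0.497]
wrist_force: [-0.2, 0.3, -0.3]
finger_gap: 0.0855
```

Emit:
{"name": "drive_tool", "arguments": {"plan": [[[0, 0, 0, 0, 0, 0, 1], [0, 0, 0, 0, 0, 0, 1], [0, 0, 0, 0, 0, 0, 1], [0, 0, 0, 0, 0, 0, 1], [0, 0, 0, 0, 0, 0, 1]]]}}

```text
clock: 17.88
tcp_pos: [0.4907, 0.3989, 0.1212]
orientation: [0.504, 0.497, 0.504, -0.496]
wrist_force: [0.5, -0.4, 0.4]
finger_gap: 0.0852
```

```bash
python3 - <<'E'
from cap import *
np.set_printoptions(precision=4,suppress=True)
c1=cam("wrist",np.load("T10.npy"));b1=cap(cv2.imread("pics/w10.png"))
im,c,T=shot("wrist","w11.png");b=cap(im);print(T,b);p,e=tri((c1,b1[1]),(c,b[1]));print(p,e,onz(c,b[1],.036));np.save("T11.npy",T)
g=onz(c,b[1],.036);g[2]=.012;print((T[:3,:3].T@(g-T[:3,3]))*100)
E
```

```text
[[ 0.0013  0.9999  0.0157  0.4907]
 [ 0.0006  0.0157 -0.9999  0.3989]
 [-1.      0.0013 -0.0006  0.1212]
 [ 0.      0.      0.      1.    ]] (423.5, (333.61117670208574, 181.35812672176306), ((333.5, 177.44915771484375), 30.77998161315918))
[0.4941 0.4367 0.0372] [0.1, 0.1] [0.494  0.4365 0.036 ]
[10.9218  0.378  -3.7533]
```

The cap top is at (0.494, 0.4366), measured 37 mm high against 36 stated.

Emit:
{"name": "drive_tool", "arguments": {"plan": [[[1, 0.2, -1.9, 0, 0, 0, 1], [2, 0.18, -1.85, 0, 0, 0, 1], [2, 0, 0, 0, 0, 0, 1], [2, 0, 0, 0, 0, 0, 1], [0, 0, 0, 0, 0, 0, 1]]]}}

```text
clock: 18.35
tcp_pos: [0.4908, 0.4351, 0.0459]
orientation: [0.504, 0.493, 0.505, -0.498]
wrist_force: [-1.0, 0.4, -1.0]
finger_gap: 0.0851
```

Emit:
{"name": "drive_tool", "arguments": {"plan": [[[1.5, 0, 0, 0, 0, 0, 1], [1.5, 0, 0, 0, 0, 0, 1], [1, 0, 0, 0, 0, 0, 1], [0, 0, 0, 0, 0, 0, 1], [0, 0, 0, 0, 0, 0, 1]]]}}

```text
clock: 18.77
tcp_pos: [0.4932, 0.4364, 0.0105]
orientation: [0.504, 0.496, 0.504, -0.496]
wrist_force: [-0.2, 0.3, 0.0]
finger_gap: 0.0853
```

```bash
python3 - <<'E'
from cap import *
np.set_printoptions(precision=4,suppress=True)
im,c,T=shot("wrist","w12.png");print(T)
g=np.array([.494,.4366,.008]);print((T[:3,:3].T@(g-T[:3,3]))*100)
E
```

```text
[[-0.0006  0.9999  0.0162  0.4932]
 [-0.0005  0.0162 -0.9999  0.4364]
 [-1.     -0.0006  0.0005  0.0105]
 [ 0.      0.      0.      1.    ]]
[ 0.2478  0.0771 -0.019 ]
```

View pics/w12.png

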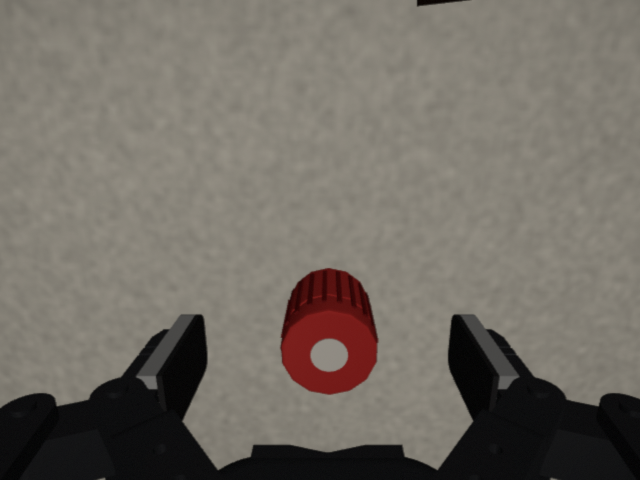

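The cap stands between the open pads at (329,350), slightly forward of the finger line. I close on it.

Emit:
{"name": "drive_tool", "arguments": {"plan": [[[0.1, 0.05, 0, 0, 0, 0, 1], [0, 0, 0, 0, 0, 0, 0], [0, 0, 0, 0, 0, 0, 0], [0, 0, 0, 0, 0, 0, 0], [0, 0, 0, 0, 0, 0, 0]]], "squeeze": 80}}

```text
clock: 19.23
tcp_pos: [0.494, 0.4368, 0.0096]
orientation: [0.504, 0.496, 0.504, -0.496]
wrist_force: [-0.5, 0.0, -0.1]
finger_gap: 0.0388
```

Emit:
{"name": "drive_tool", "arguments": {"plan": [[[0, 0, 0, 0, 0, 0, 0], [0, 0, 0, 0, 0, 0, 0], [0, 0, 0, 0, 0, 0, 0], [0, 0, 0, 0, 0, 0, 0], [0, 0, 0, 0, 0, 0, 0]]]}}

```text
clock: 19.65
tcp_pos: [0.4943, 0.437, 0.0099]
orientation: [0.504, 0.496, 0.504, -0.495]
wrist_force: [-0.2, -0.5, 5.3]
finger_gap: 0.029
```

```bash
python3 - <<'E'
from cap import *
np.set_printoptions(precision=4,suppress=True)
im,c,T=shot("wrist","w13.png");b=cap(im);print(T,b,env.get_state()["finger_gap"])
if b:print(onz(c,b[1],.036),T[:3,:3].T@(onz(c,b[1],.036)-T[:3,3])*100)
E
```

```text
[[ 0.0009  0.9999  0.0164  0.4943]
 [ 0.0006  0.0164 -0.9999  0.437 ]
 [-1.      0.001  -0.0006  0.0099]
 [ 0.      0.      0.      1.    ]] (1044.0, (327.1181353767561, 356.64703065134097), ((327.0, 332.952392578125), 63.079444885253906)) 0.029679157705183826
[0.4944 0.4363 0.036 ] [-2.6136  0.0134  0.0704]
```

View pics/w13.png

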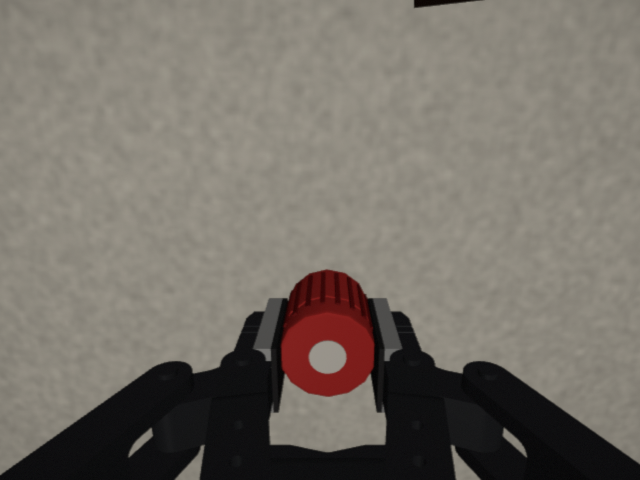

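The cap is held upright, its axis within 1 mm of the tool axis. I lift it and carry it over the stud.

Emit:
{"name": "drive_tool", "arguments": {"plan": [[[-1, 0, 0, 0, 0, 0, 0], [-2, 0, 0, 0, 0, 0, 0], [-3, 0, 0, 0, 0, 0, 0], [-3, 0, 0, 0, 0, 0, 0], [-2, 0, 0, 0, 0, 0, 0]]], "squeeze": 100}}

```text
clock: 20.12
tcp_pos: [0.4942, 0.4369, 0.1221]
orientation: [0.504, 0.496, 0.504, -0.495]
wrist_force: [0.4, -0.5, 0.1]
finger_gap: 0.0292
```

Emit:
{"name": "drive_tool", "arguments": {"plan": [[[0, 1.1, 3.6, 0, 0, 0, 0], [0, 1.1, 3.6, 0, 0, 0, 0], [0, 1.1, 3.6, 0, 0, 0, 0], [0, 1.1, 3.6, 0, 0, 0, 0], [0, 1.1, 3.6, 0, 0, 0, 0]]]}}

```text
clock: 20.53
tcp_pos: [0.5515, 0.256, 0.1194]
orientation: [0.504, 0.495, 0.504, -0.496]
wrist_force: [1.8, -0.3, -1.6]
finger_gap: 0.0293
```

Emit:
{"name": "drive_tool", "arguments": {"plan": [[[0, 1.1, 3.6, 0, 0, 0, 0], [0, 1, 3.6, 0, 0, 0, 0], [0, 0, 0, 0, 0, 0, 0], [0, 0, 0, 0, 0, 0, 0], [0, 0, 0, 0, 0, 0, 0]]]}}

```text
clock: 20.95
tcp_pos: [0.5736, 0.1859, 0.1192]
orientation: [0.504, 0.496, 0.504, -0.496]
wrist_force: [-0.2, 1.2, -0.0]
finger_gap: 0.0291
```

Emit:
{"name": "drive_tool", "arguments": {"plan": [[[0, 0, 0, 0, 0, 0, 0], [0, 0, 0, 0, 0, 0, 0], [0, 0, 0, 0, 0, 0, 0], [0, 0, 0, 0, 0, 0, 0], [0, 0, 0, 0, 0, 0, 0]]]}}

```text
clock: 21.37
tcp_pos: [0.5737, 0.1868, 0.1192]
orientation: [0.504, 0.495, 0.504, -0.496]
wrist_force: [0.1, -0.8, -0.6]
finger_gap: 0.029
```

```bash
python3 - <<'E'
from cap import *
np.set_printoptions(precision=4,suppress=True)
im,c,T=shot("wrist","w14.png");b=cap(im);print(T,b,env.get_state()["finger_gap"])
zt=T[2,3]+.0261
q=T[:3,:3].T@(onz(c,b[1],zt)-T[:3,3])*100;print(q)
capx=onz(c,b[1],zt);print("cap",capx,"delta cm",(T[:3,:3].T@(np.array([.5746,.1853,0])-capx))*100)
E
```

```text
[[-0.0001  0.9998  0.0178  0.5737]
 [-0.0001  0.0178 -0.9998  0.1868]
 [-1.     -0.0001  0.0001  0.1192]
 [ 0.      0.      0.      1.    ]] (1050.5, (327.16674599397106, 356.39854037759795), ((328.0, 332.5), 63.531585693359375)) 0.02919545749087457
[-2.61    0.0148  0.0636]
cap [0.5738 0.1862 0.1453] delta cm [14.5318  0.078   0.0855]
```

View pics/w14.png

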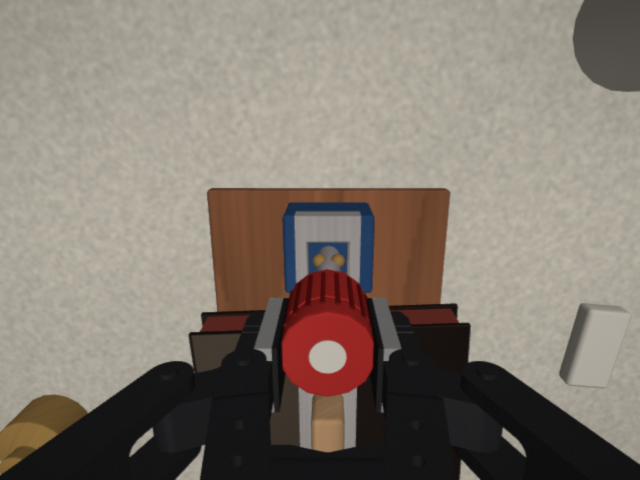

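The stud is visible just beyond the cap, with its tip at about (330,250). I use it as a check on the alignment.

```bash
python3 - <<'E'
from cap import *
im=cv2.imread("pics/w14.png");cv2.imwrite("pics/z14.png",cv2.resize(im[195:305,270:390],None,fx=5,fy=5,interpolation=2))
E
```

```text
(no output)
```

View pics/z14.png

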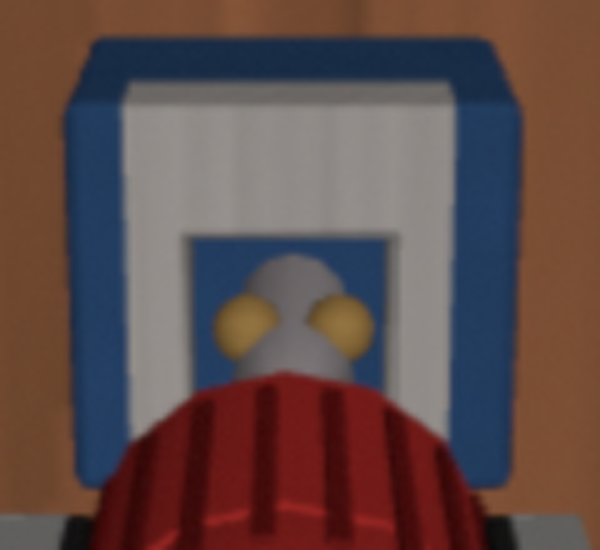

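```bash
python3 - <<'E'
from cap import *
c=cam("wrist")
for p in [(319,260.4),(338.4,260.2)]:print(onz(c,p,.066))
E
```

```text
[0.56981248 0.18959084 0.066     ]
[0.57955818 0.1898573  0.066     ]
```

The balls are where they were measured before, to 0.3 mm. I correct by 0.8 mm in both axes and descend.

Emit:
{"name": "drive_tool", "arguments": {"plan": [[[0, 0.08, 0.08, 0, 0, 0, 0], [0.8, 0, 0, 0, 0, 0, 0], [0.8, 0, 0, 0, 0, 0, 0], [0.6, 0, 0, 0, 0, 0, 0], [0.4, 0, 0, 0, 0, 0, 0]]], "squeeze": 110}}

```text
clock: 21.83
tcp_pos: [0.5739, 0.185, 0.0916]
orientation: [0.504, 0.495, 0.504, -0.497]
wrist_force: [-0.5, -0.6, 0.1]
finger_gap: 0.029
```

Emit:
{"name": "drive_tool", "arguments": {"plan": [[[0.3, 0, 0, 0, 0, 0, 0], [0.3, 0, 0, 0, 0, 0, 0], [0.3, 0, 0, 0, 0, 0, 0], [0.3, 0, 0, 0, 0, 0, 0], [0, 0, 0, 0, 0, 0, 0]]]}}

```text
clock: 22.25
tcp_pos: [0.5745, 0.1851, 0.0807]
orientation: [0.504, 0.496, 0.504, -0.496]
wrist_force: [-0.1, 0.3, -0.0]
finger_gap: 0.0289
```

```bash
python3 - <<'E'
from cap import *
np.set_printoptions(precision=4,suppress=True)
im,c,T=shot("scene","s15.png");print(T,env.get_state()["wrist_force"])
cv2.imwrite("pics/zs15.png",cv2.resize(im[170:290,300:440],None,fx=5,fy=5,interpolation=2))
E
```

```text
[[-0.0007  0.9999  0.0164  0.5745]
 [-0.0002  0.0164 -0.9999  0.1851]
 [-1.     -0.0007  0.0002  0.0807]
 [ 0.      0.      0.      1.    ]] [-0.0188  0.2264  0.0139]
```

View pics/zs15.png

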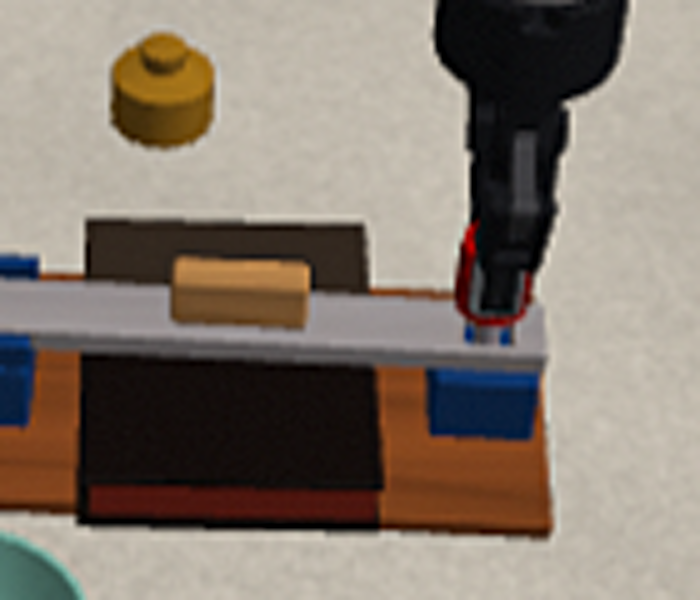

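The cap is over the stud with its rim about 16 mm above the bar and no force. I correct 0.8 mm in y and keep descending in small steps.

Emit:
{"name": "drive_tool", "arguments": {"plan": [[[0, 0, -0.08, 0, 0, 0, 0], [0.15, 0, 0, 0, 0, 0, 0], [0.15, 0, 0, 0, 0, 0, 0], [0.15, 0, 0, 0, 0, 0, 0], [0, 0, 0, 0, 0, 0, 0]]]}}

```text
clock: 22.72
tcp_pos: [0.5746, 0.1859, 0.0764]
orientation: [0.504, 0.496, 0.504, -0.496]
wrist_force: [0.3, 0.3, -0.2]
finger_gap: 0.0287
```

Emit:
{"name": "drive_tool", "arguments": {"plan": [[[0.1, 0, 0, 0, 0, 0, 0], [0.1, 0, 0, 0, 0, 0, 0], [0, 0, 0, 0, 0, 0, 0], [0, 0, 0, 0, 0, 0, 0], [0, 0, 0, 0, 0, 0, 0]]]}}

```text
clock: 23.13
tcp_pos: [0.5746, 0.1858, 0.0748]
orientation: [0.504, 0.496, 0.504, -0.496]
wrist_force: [-0.8, -1.3, 1.2]
finger_gap: 0.0291
```

Emit:
{"name": "drive_tool", "arguments": {"plan": [[[0.1, 0, 0, 0, 0, 0, 0], [0.1, 0, 0, 0, 0, 0, 0], [0, 0, 0, 0, 0, 0, 0], [0, 0, 0, 0, 0, 0, 0], [0, 0, 0, 0, 0, 0, 0]]]}}

```text
clock: 23.55
tcp_pos: [0.5749, 0.1859, 0.0736]
orientation: [0.504, 0.496, 0.504, -0.496]
wrist_force: [-2.6, -1.4, 6.7]
finger_gap: 0.0292
```

Contact with the balls came at TCP 0.075, as predicted, and the force is rising (6.7 N).

Emit:
{"name": "drive_tool", "arguments": {"plan": [[[0.1, 0, 0, 0, 0, 0, 0], [0, 0, 0, 0, 0, 0, 0], [0, 0, 0, 0, 0, 0, 0], [0, 0, 0, 0, 0, 0, 0], [0, 0, 0, 0, 0, 0, 0]]]}}

```text
clock: 23.97
tcp_pos: [0.575, 0.1859, 0.0728]
orientation: [0.504, 0.496, 0.504, -0.496]
wrist_force: [-2.3, -2.0, 8.2]
finger_gap: 0.0288
```

Emit:
{"name": "drive_tool", "arguments": {"plan": [[[0.1, 0, 0, 0, 0, 0, 0], [0, 0, 0, 0, 0, 0, 0], [0, 0, 0, 0, 0, 0, 0], [0, 0, 0, 0, 0, 0, 0], [0, 0, 0, 0, 0, 0, 0]]]}}

```text
clock: 24.38
tcp_pos: [0.5749, 0.1858, 0.0715]
orientation: [0.504, 0.496, 0.504, -0.496]
wrist_force: [-1.8, -2.2, 5.6]
finger_gap: 0.0293
```

Emit:
{"name": "drive_tool", "arguments": {"plan": [[[0.1, 0, 0, 0, 0, 0, 0], [0.1, 0, 0, 0, 0, 0, 0], [0, 0, 0, 0, 0, 0, 0], [0, 0, 0, 0, 0, 0, 0], [0, 0, 0, 0, 0, 0, 0]]]}}

```text
clock: 24.8
tcp_pos: [0.5738, 0.1857, 0.0671]
orientation: [0.504, 0.495, 0.505, -0.497]
wrist_force: [1.3, -1.3, -12.1]
finger_gap: 0.0288
```

The cap has clicked: the force went from +8 to -12 N, so the snap is now pulling it down. I keep going down onto the bar.

Emit:
{"name": "drive_tool", "arguments": {"plan": [[[0.1, 0, 0, 0, 0, 0, 0], [0.1, 0, 0, 0, 0, 0, 0], [0.1, 0, 0, 0, 0, 0, 0], [0, 0, 0, 0, 0, 0, 0], [0, 0, 0, 0, 0, 0, 0]]], "squeeze": 120}}

```text
clock: 25.22
tcp_pos: [0.5749, 0.1862, 0.0662]
orientation: [0.504, 0.496, 0.504, -0.496]
wrist_force: [-1.0, 0.1, -3.6]
finger_gap: 0.0288
```

Emit:
{"name": "drive_tool", "arguments": {"plan": [[[0.1, 0, 0, 0, 0, 0, 0], [0.1, 0, 0, 0, 0, 0, 0], [0, 0, 0, 0, 0, 0, 0], [0, 0, 0, 0, 0, 0, 0], [0, 0, 0, 0, 0, 0, 0]]]}}

```text
clock: 25.63
tcp_pos: [0.5753, 0.1862, 0.065]
orientation: [0.504, 0.496, 0.504, -0.495]
wrist_force: [-3.0, -1.1, 4.9]
finger_gap: 0.0288
```

Emit:
{"name": "drive_tool", "arguments": {"plan": [[[0.1, 0, 0, 0, 0, 0, 0], [0.1, 0, 0, 0, 0, 0, 0], [0, 0, 0, 0, 0, 0, 0], [0, 0, 0, 0, 0, 0, 0], [0, 0, 0, 0, 0, 0, 0]]]}}

```text
clock: 26.05
tcp_pos: [0.5753, 0.1862, 0.065]
orientation: [0.505, 0.497, 0.504, -0.495]
wrist_force: [-7.7, -1.9, 17.4]
finger_gap: 0.0285
```

Emit:
{"name": "drive_tool", "arguments": {"plan": [[[0.1, 0, 0, 0, 0, 0, 0], [0.1, 0, 0, 0, 0, 0, 0], [0, 0, 0, 0, 0, 0, 0], [0, 0, 0, 0, 0, 0, 0], [0, 0, 0, 0, 0, 0, 0]]]}}

```text
clock: 26.47
tcp_pos: [0.5754, 0.1862, 0.0649]
orientation: [0.505, 0.497, 0.503, -0.495]
wrist_force: [-11.4, -3.1, 28.0]
finger_gap: 0.0289
```

Emit:
{"name": "drive_tool", "arguments": {"plan": [[[0, -0.1, 0, 0, 0, 0, 0], [0, 0, 0, 0, 0, 0, 0], [0, 0, 0, 0, 0, 0, 0], [0, 0, 0, 0, 0, 0, 0], [0, 0, 0, 0, 0, 0, 0]]]}}

```text
clock: 26.88
tcp_pos: [0.5753, 0.1862, 0.0649]
orientation: [0.505, 0.497, 0.503, -0.494]
wrist_force: [-9.5, -4.0, 26.6]
finger_gap: 0.0288
```

```bash
python3 - <<'E'
from cap import *
np.set_printoptions(precision=4,suppress=True)
im,c,T=shot("scene","s16.png");w,c,T=shot("wrist","w16.png");s=env.get_state();print(s["tcp_pos"],s["wrist_force"],s["finger_gap"],s["clock"])
b=cap(w);zt=.055+.036;print(b,onz(c,b[1],zt))
cv2.imwrite("pics/zs16.png",cv2.resize(im[170:290,270:430],None,fx=5,fy=5,interpolation=2))
E
```

```text
[0.5753 0.1862 0.0649] [-9.8615 -3.0725 27.2631] 0.028471516752863364 26.9833
(1048.5, (327.0899697981243, 356.4965824193292), ((327.0131530761719, 332.93994140625), 63.067874908447266)) [0.5753 0.1855 0.091 ]
```

View pics/zs16.png

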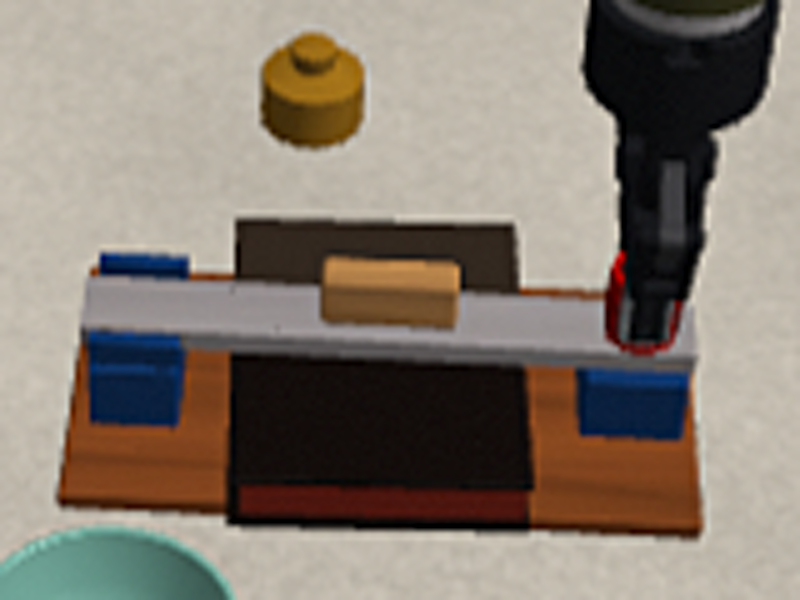

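View pics/w16.png

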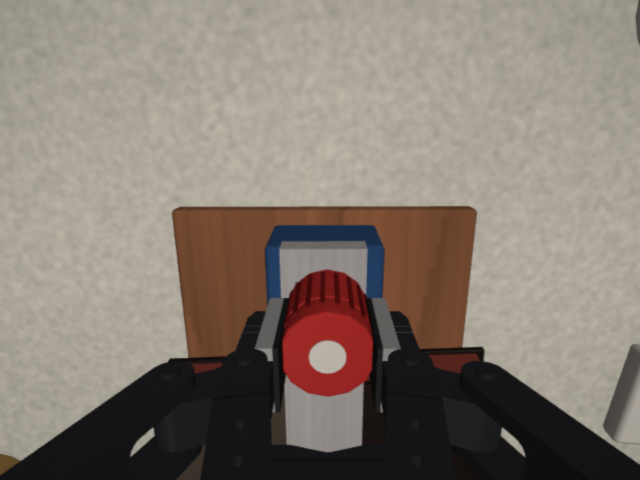

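The cap's rim is down on the bar, with the bar flat on both posts and the book untouched. The force is steady at about 27 N down at TCP 0.0649, which puts the cap's underside at 55 mm. I hand in while still pressing.

```bash
python3 -c "
from workcell import env
print(env.hand_in())"
```

```text
the job is handed in; nothing more can be done
None
```

The job is done and handed in at about 27 s of the 67 s allowed. The bar lies across both posts with its hole over the stud and its plain end in the fork, and I let go of it. The red cap is clicked onto the stud and the gripper is still pressing it down.

**What the last checks showed**
- **Bar:** it met the posts at the height expected. After release, the wrist view showed the stud and balls inside the hole and the tail between the fork cheeks.
- **Click:** the cap met the balls at the predicted height, and the force rose to about 8 N. It then swung to -12 N as the cap snapped down.
- **Cap home:** its underside is at 55 mm above the bench by the gripper height, and the scene view shows its rim on the bar.
- **Pressing:** the downward force was steady at about 27 N at hand-in.
- **Surroundings:** the book, weight, bowl and eraser looked unmoved. I did not recheck the jar and brush in the final pictures.

**What disagreed or is less than ideal**
- **Bar height:** the two-view heights of the bar were noisy, 11 to 21 mm instead of 10 for its top face, because the arm was still settling. I relied on its length and width, which measured 269.7 and 33.4 mm against 270 and 34 stated.
- **Sideways load:** about 10 N of sideways force remained while pressing, and a 1 mm correction hardly reduced it.

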